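# Go/no-go check of a row of bearing blocks

## Task

Stand the fallen bearing blocks upright on the inspection plate, their bores facing you like the others. Then check every block in turn, from your left to your right, with the plug gauge: push the green-banded go end fully home and draw it out, then turn the gauge round and press the red-banded no-go end gently and squarely on the mouth of the same bore to confirm that it will not enter. Finish with all blocks still standing on the plate and the gauge lying on its blue mat, and leave the other things on the bench alone.

Things in the scene. Friction and masses are not known exactly. Their poses are not given: they have to be found in the camera images.
- b1_mid (a point): Centre of black bearing block b1 (may be absent); leftmost (+y) place; starts lying on its front face, top to the robot. 66 high; foot 64 wide x 36 thick x 16 high, body above it 40 wide x 36 thick; 0.3 kg. A 22 bore in a brass bush runs level through the thickness. This point is 33 above the underside, mid width and thickness. z: foot to top; x: along the bore, front to back; y: across the width
- b1_bore (a point): Centre of the front mouth of the bore of block b1 (faces the robot when it stands): 18 in front of (-x) and 3 above b1_mid, so 36 above the underside; axes as b1_mid
- b2_mid (a point): Centre of black bearing block b2 (may be absent); 2nd place from the left; starts standing. 66 high; foot 64 wide x 36 thick x 16 high, body above it 40 wide x 36 thick; 0.3 kg. A 22 bore in a brass bush runs level through the thickness. This point is 33 above the underside, mid width and thickness. z: foot to top; x: along the bore, front to back; y: across the width
- b2_bore (a point): Centre of the front mouth of the bore of block b2 (faces the robot when it stands): 18 in front of (-x) and 3 above b2_mid, so 36 above the underside; axes as b2_mid
- b3_mid (a point): Centre of black bearing block b3 (may be absent); 3rd place from the left; starts lying on its front face, top to the robot. 66 high; foot 64 wide x 36 thick x 16 high, body above it 40 wide x 36 thick; 0.3 kg. A 22 bore in a brass bush runs level through the thickness. This point is 33 above the underside, mid width and thickness. z: foot to top; x: along the bore, front to back; y: across the width
- b3_bore (a point): Centre of the front mouth of the bore of block b3 (faces the robot when it stands): 18 in front of (-x) and 3 above b3_mid, so 36 above the underside; axes as b3_mid
- b4_mid (a point): Centre of black bearing block b4 (may be absent); rightmost place; starts standing. 66 high; foot 64 wide x 36 thick x 16 high, body above it 40 wide x 36 thick; 0.3 kg. A 22 bore in a brass bush runs level through the thickness. This point is 33 above the underside, mid width and thickness. z: foot to top; x: along the bore, front to back; y: across the width
- b4_bore (a point): Centre of the front mouth of the bore of block b4 (faces the robot when it stands): 18 in front of (-x) and 3 above b4_mid, so 36 above the underside; axes as b4_mid
- lane: Inspection plate, fixed: 165 deep (x) x 410 long (y), top 8 above the bench, with a black back fence 12 thick, 45 high above the plate. Origin at bench height under the plate; x from the robot's side to the fence, y left along the row. Fence's front face at x = +60, plate's near edge at x = -90. Blocks stand in a row before the fence, fronts to the robot, at y = 142, 47, -47, -142; it backs them as a gauge is pushed in
- mat: Blue rubber mat 180 (x) x 110 (y) x 4 thick, fixed to the bench; origin at the centre of its underside
- gauge_mid (a point): Middle of the plug gauge's octagonal handle (56 long, 26 across flats), on its axis, 13 above what it lies on. Gauge 102 long, 0.22 kg, balances here. x: along it to the go end; z: up as it starts. At +x green band, then go plug 20 dia x 32 long, tip chamfered (1 play all round in a bore). At -x red band, then no-go plug 25 dia x 14 long, too big to enter
- gauge_go (a point): Shoulder of the go plug: centre of the handle's green end face, 28 from gauge_mid along +x; it meets the mouth of the bore when the go plug is fully home. Axes as gauge_mid
- gauge_nogo (a point): Centre of the flat end face of the no-go plug, 42 from gauge_mid along -x. Axes as gauge_mid
- caliper: Digital caliper 200 long lying on the bench, a bystander
- hexdriver: Orange-handled driver lying on the bench, a bystander
- oil: Yellow oil bottle 48 diameter x 130 tall, a bystander
- holder1: Steel tool holder 44 diameter x 74 tall, standing, a bystander
- holder2: A second such tool holder, a bystander
- bearing1: Ball bearing, ring 32 diameter x 10 high, lying flat, a bystander
- bearing2: A second such bearing, a bystander
- chipbrush: Chip brush with a wooden handle lying on the bench, a bystander
Mind the look-alikes: they are no part of the job. Of the things like the mat, leave any that is orange; of the rest the larger one is meant. Leave any orange look-alike of the part that bears b4_mid alone.

How it is judged:
By the outcome, as a careful person would: the job done as asked, in the order asked, and still so for the second after the job is handed in, with the robot touching nothing.
Of b1, b3 only 1 to 2 are there at a start; the rules pass over those that are not, and their reading is None.
Of b2, b4 only 1 to 1 are there at a start; the rules pass over those that are not, and their reading is None.
At some moment in a run one of gauge, b1, b2, b3, b4 may be knocked a few centimetres aside while the robot is not near it.
Once in a run the grip may slacken for a moment while it holds something.
It also fails if it takes over 210 s, if anything falls off the work surface, if the arm or the gripper's body presses on something with over 40 N, if the wrist force passes 120 N, or if a joint passes its speed limit or range.

## Robot

A 6-joint arm with a two-finger parallel gripper is mounted at the origin on the work surface. World frame = base frame: x ahead of the robot, y to its left, z up, the work surface at z = 0. Lengths are in mm, angles in rad, forces in N, time in s.
With the tool pointing down it reaches from about 275 to 750 mm from the base axis. Payload 10.2 kg.
Tool frame: the origin (TCP) lies at the very end of the fingers, on their centre line; the grasp point (between the pads) lies 19 mm behind it; x points along the fingers, y is the direction in which the jaws open and shut, and the axes are right-handed (so a half turn about x gives the same grasp; the last joint's range is limited). The gripper opens to 85 mm and grips with 20 to 120 N. Pads are 22 mm wide; open, the fingers measure 114 mm over their backs; the gripper's body (76 mm by 85 mm) begins 54 mm behind the grasp point. The pads swing forward as they close: fully open they stand 13 mm farther back than shut.
Start: joints at [1.017, 0.313, 1.498, -0, 1.331, -0.223], TCP at [170.533, 496.538, 231.294] pointing down, gripper open.
Joint ranges: [-2.94, 2.94], [-0.97, 2.17], [0.19, 2.56], [-1.23, 4.37], [0.02, 3.11], [-2.88, 2.88]. Speed limits (rad/s): [2.39, 2.39, 3.01, 3.14, 3.14, 3.14].

## Interface

Orientations are given as a unit quaternion [w, x, y, z].
In Python, from rig import ctrl, viewer, finish_job gives the robot as it stands.
- The arm moves only by the tool carry_out, never from a script. Its argument "targets" is a list of rows, each an object of numbers: "x", "y", "z": the shift along the world's x, y, z in m; "ax", "ay", "az": the turn, a rotation vector about the world's x, y, z in rad; "hand": the opening, from -1 (shut) to 1 (fully open). A call has 1 to 5 rows; each row is the pose to reach, as a shift and turn from the pose commanded when the call began; what a row does not reach only later rows make up. A row lasts 1/8 s, in which the tool goes at most 62.5 mm and 10.7 degrees, less where a joint would pass 70% of its speed; a pose out of reach is approached as far as the arm can. A call with a gripper value outside its range is refused whole. The fingers move at their own pace and stop on an object; "grip_force" is the grip in N (left out, the last holds). Time passes only in rows, so rows that repeat a pose let the fingers close. It gives the time, the measured TCP pose, the force and the opening at its end, in the units of the state.
- ctrl.sense(): the state, without advancing time (a new reading comes with each control period).
- viewer.capture(name): name is "side" or "top"; returns the picture (400x640x3 uint8, blue, green, red); there is no depth.
- viewer.camera_info(name): a dict with "fx", "fy", "cx", "cy" (pixels), "k1" (the pictures are not rectified: a ray, as slopes to the right and down, at radius r is drawn at 1 + k1 r^2 times it, then the intrinsics apply), "R" (3x3) and "t" (3): a world point X has camera coordinates R X + t. Camera axes: x right, y down, z forward; pixel columns grow to the right and rows downward; lengths in mm; the calibration is good to about 2 mm. A picture is of the moment at which its call begins. camera_info takes no time and is no camera call.
- finish_job(): hands the job in, once; it reports no verdict.
The state is a dict: "time_s": time; "joints": joint angles; "dq": joint speeds; "tau": joint torques, N m; "eef_pos": TCP position; "ee_rot": TCP orientation; "force": force on the tool from outside, world axes, zero at the start; "wrist_torque": the same for the moment, N m; "grip_width": opening from 0.0 (shut) to 1.0 (fully open).
Only numpy, scipy, OpenCV 4.12 (cv2) and the standard library are available. Lean on these libraries where they do the work, as an engineer would, in place of code of your own. Each camera call takes 0.05 s, during which the arm holds its last target. There are 200 camera calls.

## Working session

There is one attempt and no reset: what is moved stays moved. The work goes in short steps, Python scripts to look and compute and a tool call to move; the robot and the scene stay as the last step left them, time stands still between calls to the robot, and variables do not carry over. Pictures are saved under pics/ and viewed, about 12 in all and at most 16, crops included, and the job is handed in when it is done.

Besides the shell and the picture viewer there is one more tool, called after "Emit:" in YAML: its name, and indented under it one key for each argument. carry_out: Moves the arm, as the interface text tells. Its arguments: {"type":"object","properties":{"targets":{"type":"array"},"grip_force":{"type":"number"}},"required":["targets"]}

```bash
mkdir -p pics
cat > h.py <<'E'
import numpy as np, cv2
from rig import ctrl, viewer, finish_job
def snap(n,f=None,crop=None,s=1):
    im=viewer.capture(n)
    if crop: a,b,c,d=crop; im=im[b:d,a:c]
    if s!=1: im=cv2.resize(im,None,fx=s,fy=s,interpolation=cv2.INTER_CUBIC)
    if f: cv2.imwrite('pics/'+f,im)
    return im
def cam(n):
    c=viewer.camera_info(n); return c,np.array(c['R']),np.array(c['t'])
def ray(n,uv):
    c,R,t=cam(n); d=np.array([(uv[0]-c['cx'])/c['fx'],(uv[1]-c['cy'])/c['fy']]); s=d.copy()
    for _ in range(20): s=d/(1+c['k1']*(s@s))
    v=R.T@np.r_[s,1]; return -R.T@t, v/np.linalg.norm(v)
def atz(n,uv,z):
    o,v=ray(n,uv); return o+v*(z-o[2])/v[2]
def tri(n1,a,n2,b):
    o,v=ray(n1,a);p,w=ray(n2,b)
    s=np.linalg.lstsq(np.c_[v,-w],p-o,rcond=None)[0]
    A=o+s[0]*v;B=p+s[1]*w; return (A+B)/2,np.linalg.norm(A-B)
def proj(n,X):
    c,R,t=cam(n); p=R@np.array(X,float)+t; s=p[:2]/p[2]; s=s*(1+c['k1']*(s@s))
    return np.array([s[0]*c['fx']+c['cx'],s[1]*c['fy']+c['cy']])
E
python3 - <<'E'
from h import *
np.set_printoptions(precision=3,suppress=True)
snap('top','top0.png');snap('side','side0.png')
for n in('top','side'):
    c,R,t=cam(n);print(n,c['fx'],c['cx'],c['cy'],c['k1'],-R.T@t,R.T[:,2],R.T[:,0])
print(ctrl.sense())
E
```

```text
top 467.63842732078865 318.7557111910467 200.35186807598143 -0.014940215959867824 [ 371.563  -63.669 1368.671] [ 0.091  0.013 -0.996] [-0.018 -1.    -0.015]
side 371.1639548744396 324.77624796802206 190.0281912543161 0.019635945605556378 [  38.88  -613.796  781.105] [ 0.453  0.552 -0.7  ] [ 0.78  -0.626  0.011]
{'time_s': 0.1, 'joints': array([ 1.017,  0.313,  1.498,  0.   ,  1.331, -0.223]), 'dq': array([ 0.001, -0.   , -0.002, -0.002,  0.001, -0.   ]), 'tau': array([  0.002, -41.29 , -26.014,  -0.   ,   0.003,  -0.   ]), 'eef_pos': array([170.412, 496.345, 230.797]), 'ee_rot': array([ 0.697,  0.116,  0.698, -0.117]), 'force': array([ 0.529, -0.273,  0.168]), 'wrist_torque': array([ 0.044, -0.03 , -0.054]), 'grip_width': 1.000976940389554}
```

View pics/top0.png

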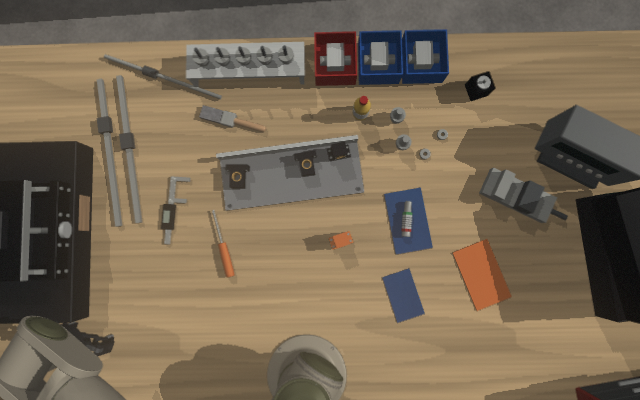

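View pics/side0.png

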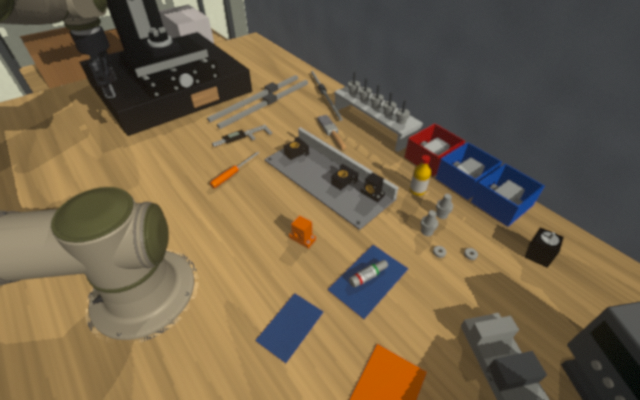

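Run:
```python
from h import *
a=snap('top',None,(205,125,375,220),4.7);b=snap('side',None,(255,120,405,235),4.7)
cv2.imwrite('pics/c1.png',a);cv2.imwrite('pics/c2.png',b)
c=snap('top',None,(375,175,445,265),5);d=snap('side',None,(325,240,415,320),5)
h=450;cv2.imwrite('pics/c3.png',np.hstack([cv2.copyMakeBorder(x,0,h-x.shape[0],0,0,0) for x in(c,d)]))
```

```text
(no output)
```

View pics/c1.png

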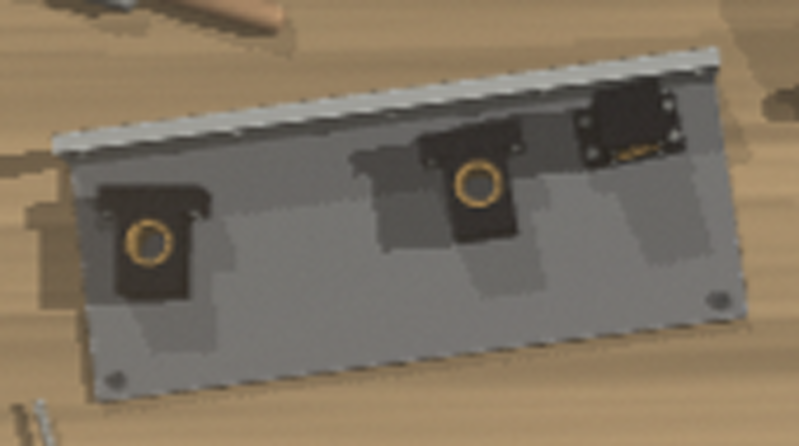

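View pics/c2.png

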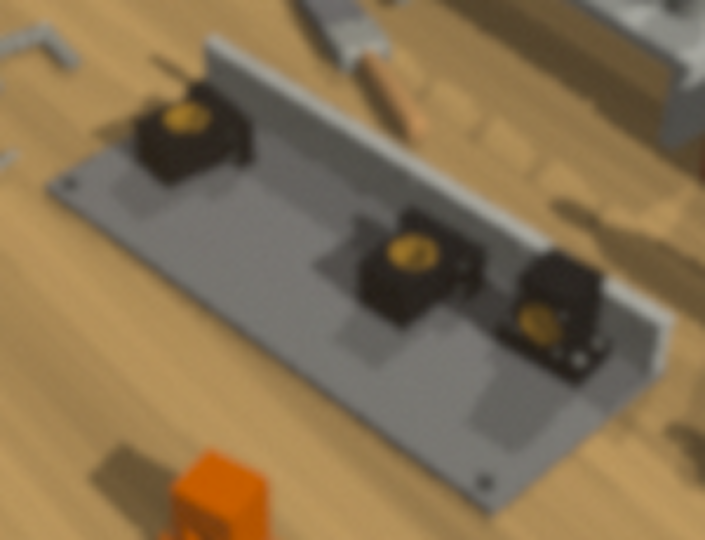

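View pics/c3.png

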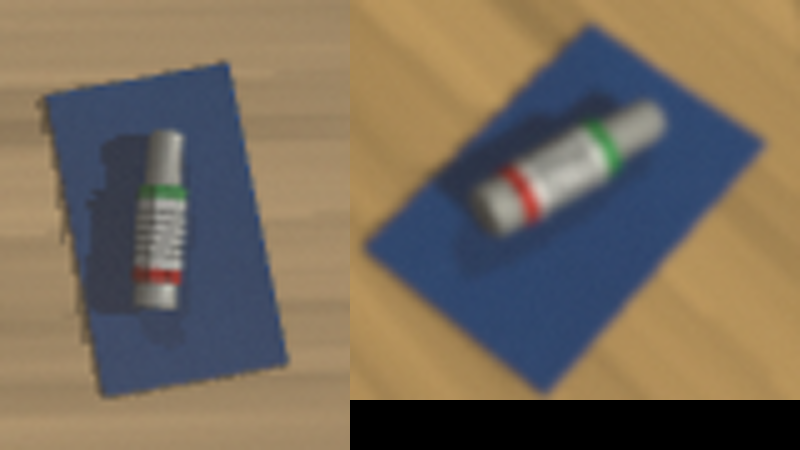

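Run:
```python
from h import *
np.set_printoptions(precision=1,suppress=True)
T=lambda x,y:(205+(x+.5)/4.7-.5,125+(y+.5)/4.7-.5)
S=lambda x,y:(255+(x+.5)/4.7-.5,120+(y+.5)/4.7-.5)
G=lambda x,y:(375+(x+.5)/5-.5,175+(y+.5)/5-.5)
H=lambda x,y:(325+(x-350+.5)/5-.5,240+(y+.5)/5-.5)
for k,a,b in [('nl',(95,402),(48,187)),('nr',(747,318),(490,512)),('b1',(150,243),(187,118)),('b3',(479,184),(414,252))]:
    print(k,*tri('top',T(*a),'side',S(*b)))
for k,a,b in [('green',(162,191),(603,148)),('red',(157,275),(525,195)),('gotip',(170,131),(659,118)),('ngtip',(156,308),(490,212)),('mat1',(45,96),(590,25)),('mat2',(228,63),(763,143)),('mat3',(287,364),(545,394)),('mat4',(103,397),(364,246))]:
    print(k,*tri('top',G(*a),'side',H(*b)))
nl=atz('top',T(95,402),8);nr=atz('top',T(747,318),8);print('plate',nl,nr,np.linalg.norm(nl-nr),np.degrees(np.arctan2(*(nl-nr)[:2])))
for k,a,z in [('b1 top l',(115,299),44),('b1 top r',(190,300),44),('b1 fl',(97,187),44),('b1 fr',(208,187),44),('b3 topl',(457,244),44),('b3topr',(517,234),44),('b3fl',(418,133),44),('b3fr',(520,118),44),('b1bush',(150,243),44),('b3bush',(479,184),44),('b4 top fl',(598,155),74),('b4 top fr',(667,143),74),('b4 top bl',(592,97),74),('b4topbr',(658,82),74)]: print(k,atz('top',T(*a),z))
print('b4 mouth side x-plane', [ (lambda o,v:o+v*(44-o[2])/v[2])(*ray('side',S(540,325)))])
```

```text
nl [474.2 229.4   6. ] 3.3251765823275314
nr [ 517.1 -176.9    9.4] 0.22952809890080644
b1 [566.1 187.6  47.7] 0.376656473134313
b3 [598.1 -13.3  48.7] 0.5142442248594284
green [ 454.8 -300.2   20.4] 2.320519686903084
red [ 407.  -295.9   20.8] 3.5119320258676447
gotip [ 488.7 -305.4   20.8] 0.7086642815283579
ngtip [ 387.5 -293.8   23.1] 2.0907902843511637
mat1 [ 512.  -235.9    4.1] 0.21227558917610315
mat2 [ 528.2 -342.3    6.3] 2.111705586276724
mat3 [ 353.5 -370.5    7.4] 0.7426925086933284
mat4 [ 336.8 -264.     6.9] 1.5351361414209992
plate [472.6 229.8   8. ] [ 517.2 -177.     8. ] 409.22089602888485 -6.252316482059371
b1 top l [532.5 209.9  44. ]
b1 top r [531.  164.1  44. ]
b1 fl [601.7 220.9  44. ]
b1 fr [600.3 152.8  44. ]
b3 topl [562.1   1.   44. ]
b3topr [567.4 -35.6  44. ]
b3fl [631.   23.9  44. ]
b3fr [639.  -38.7  44. ]
b1bush [566.5 188.4  44. ]
b3bush [598.7 -12.9  44. ]
b4 top fl [609.6 -85.4  74. ]
b4 top fr [ 616.  -126.6   74. ]
b4 top bl [644.8 -82.5  74. ]
b4topbr [ 653.  -122.1   74. ]
b4 mouth side x-plane [array([ 618.8, -107.1,   44. ])]
```

Emit:
carry_out:
  targets:
    - {"x": 0.05,"y": -0.04,"z": 0.0,"az": 0.07,"hand": 1}
    - {"x": 0.1,"y": -0.08,"z": 0.0,"az": 0.14,"hand": 1}
    - {"x": 0.15,"y": -0.12,"z": 0.0,"az": 0.2,"hand": 1}
    - {"x": 0.2,"y": -0.16,"z": 0.0,"az": 0.27,"hand": 1}
    - {"x": 0.25,"y": -0.2,"z": 0.0,"az": 0.33,"hand": 1}

```text
invalid input at $.targets[0]: expected keys x, y, z, ax, ay, az, hand
```

Run:
```python
from h import *
s=ctrl.sense();print(s['time_s'],s['joints'].round(3),s['eef_pos'].round(1),s['ee_rot'].round(3))
```

```text
0.3 [ 1.017  0.313  1.498  0.     1.331 -0.223] [170.5 496.5 231.1] [ 0.697  0.116  0.698 -0.117]
```

Emit:
carry_out:
  targets:
    - {"x": 0.05,"y": -0.04,"z": 0.0,"ax": 0,"ay": 0,"az": 0.07,"hand": 1}
    - {"x": 0.1,"y": -0.08,"z": 0.0,"ax": 0,"ay": 0,"az": 0.14,"hand": 1}
    - {"x": 0.15,"y": -0.12,"z": 0.0,"ax": 0,"ay": 0,"az": 0.2,"hand": 1}
    - {"x": 0.2,"y": -0.16,"z": 0.0,"ax": 0,"ay": 0,"az": 0.27,"hand": 1}
    - {"x": 0.25,"y": -0.2,"z": 0.0,"ax": 0,"ay": 0,"az": 0.33,"hand": 1}

```text
time_s: 0.92
eef_pos: [415.9, 299.8, 231.4]
ee_rot: [0.707, -0.0, 0.707, 0.001]
force: [0.7, 1.2, 0.2]
grip_width: 1.001
```

Run:
```python
from h import *
s=ctrl.sense();print(s['time_s'],s['joints'].round(3),s['eef_pos'].round(1),s['ee_rot'].round(3))
```

```text
0.925 [ 0.396  0.286  1.534  0.     1.322 -1.176] [415.9 299.8 231.4] [ 0.707 -0.     0.707  0.001]
```

Emit:
carry_out:
  targets:
    - {"x": 0.02,"y": -0.03,"z": -0.02,"ax": 0,"ay": -0.13,"az": 0,"hand": 1}
    - {"x": 0.04,"y": -0.06,"z": -0.05,"ax": 0,"ay": -0.26,"az": 0,"hand": 1}
    - {"x": 0.06,"y": -0.09,"z": -0.08,"ax": 0,"ay": -0.39,"az": 0,"hand": 1}
    - {"x": 0.073,"y": -0.109,"z": -0.092,"ax": 0,"ay": -0.52,"az": 0,"hand": 1}
    - {"x": 0.073,"y": -0.109,"z": -0.092,"ax": 0,"ay": -0.52,"az": 0,"hand": 1}

```text
time_s: 1.55
eef_pos: [486.3, 191.3, 137.9]
ee_rot: [0.864, 0.0, 0.503, -0.001]
force: [0.1, 0.1, 1.2]
grip_width: 1.004
```

```bash
cat > s.py <<'E'
from h import *
from scipy.spatial.transform import Rotation as Ro
np.set_printoptions(precision=3,suppress=True)
s=ctrl.sense();w=s['ee_rot'];m=Ro.from_quat([w[1],w[2],w[3],w[0]]).as_matrix()
print(s['time_s'],s['joints'],s['eef_pos'].round(1),'F',s['force'].round(1),'g',round(s['grip_width'],3))
print('dir',m[:,0],'jaw',m[:,1])
E
python3 s.py
```

```text
1.55 [ 0.2    0.222  1.992 -0.24   0.432 -1.176] [486.3 191.3 137.9] F [0.1 0.1 1.2] g 1.004
dir [ 0.493 -0.001 -0.87 ] jaw [ 0.002  1.    -0.   ]
```

Emit:
carry_out:
  targets:
    - {"x": 0.018,"y": 0.0,"z": -0.03,"ax": 0,"ay": 0,"az": 0,"hand": 1}
    - {"x": 0.036,"y": 0.0,"z": -0.06,"ax": 0,"ay": 0,"az": 0,"hand": 1}
    - {"x": 0.053,"y": 0.0,"z": -0.09,"ax": 0,"ay": 0,"az": 0,"hand": 1}
    - {"x": 0.07,"y": 0.0,"z": -0.12,"ax": 0,"ay": 0,"az": 0,"hand": 1}
    - {"x": 0.07,"y": 0.0,"z": -0.12,"ax": 0,"ay": 0,"az": 0,"hand": 1}

```text
time_s: 2.17
eef_pos: [557.9, 192.5, 18.2]
ee_rot: [0.864, -0.0, 0.503, -0.001]
force: [-0.2, 0.4, 0.8]
grip_width: 1.001
```

```bash
python3 s.py; python3 -c "
from h import *
a=snap('side',None,(235,80,385,190),4)
b=snap('top',None,(200,120,300,230),4)
cv2.imwrite('pics/p1.png',np.hstack([a,b[:440]])[:, :800] if 0 else np.hstack([cv2.resize(a,(450,330)),cv2.resize(b,(300,330))]))"
```

```text
2.175 [ 0.172  0.566  1.885 -0.45   0.199 -0.979] [557.9 192.5  18.2] F [-0.2  0.4  0.8] g 1.001
dir [ 0.494 -0.001 -0.869] jaw [ 0.001  1.    -0.001]
```

View pics/p1.png

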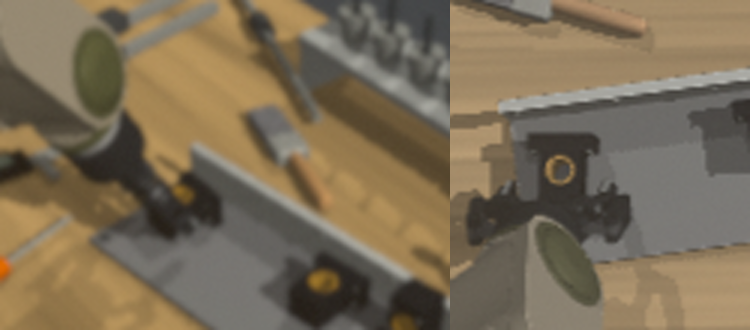

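Emit:
carry_out:
  targets:
    - {"x": 0.003,"y": -0.005,"z": 0.0,"ax": 0,"ay": 0,"az": 0,"hand": 1}
    - {"x": 0.003,"y": -0.005,"z": 0.0,"ax": 0,"ay": 0,"az": 0,"hand": -1}
    - {"x": 0.003,"y": -0.005,"z": 0.0,"ax": 0,"ay": 0,"az": 0,"hand": -1}
    - {"x": 0.003,"y": -0.005,"z": 0.0,"ax": 0,"ay": 0,"az": 0,"hand": -1}
    - {"x": 0.003,"y": -0.005,"z": 0.0,"ax": 0,"ay": 0,"az": 0,"hand": -1}
  grip_force: 60

```text
time_s: 2.9
eef_pos: [560.7, 187.8, 20.4]
ee_rot: [0.866, 0.0, 0.501, 0.0]
force: [-5.5, 0.9, 8.9]
grip_width: 0.459
```

Emit:
carry_out:
  targets:
    - {"x": 0.0,"y": 0.0,"z": 0.0,"ax": 0,"ay": 0,"az": 0,"hand": -1}
    - {"x": 0.0,"y": 0.0,"z": 0.03,"ax": 0,"ay": 0,"az": 0,"hand": -1}
    - {"x": 0.0,"y": 0.0,"z": 0.06,"ax": 0,"ay": 0,"az": 0,"hand": -1}
    - {"x": 0.0,"y": 0.0,"z": 0.1,"ax": 0,"ay": 0,"az": 0,"hand": -1}
    - {"x": 0.0,"y": 0.0,"z": 0.1,"ax": 0,"ay": 0,"az": 0,"hand": -1}

```text
time_s: 3.52
eef_pos: [561.4, 187.7, 122.0]
ee_rot: [0.866, 0.001, 0.5, 0.0]
force: [0.2, 0.3, -3.3]
grip_width: 0.455
```

```bash
python3 s.py
```

```text
3.525 [ 0.159  0.375  1.83  -0.192  0.425 -1.256] [561.4 187.7 122. ] F [ 0.2  0.3 -3.3] g 0.455
dir [ 0.501  0.001 -0.866] jaw [0.001 1.    0.001]
```

Emit:
carry_out:
  targets:
    - {"x": 0.01,"y": 0.0,"z": 0.02,"ax": 0,"ay": 0.18,"az": 0,"hand": -1}
    - {"x": 0.02,"y": 0.0,"z": 0.02,"ax": 0,"ay": 0.36,"az": 0,"hand": -1}
    - {"x": 0.02,"y": -0.003,"z": 0.02,"ax": 0,"ay": 0.54,"az": 0,"hand": -1}
    - {"x": 0.02,"y": -0.005,"z": 0.02,"ax": 0,"ay": 0.72,"az": 0,"hand": -1}
    - {"x": 0.02,"y": -0.005,"z": 0.02,"ax": 0,"ay": 0.9,"az": 0,"hand": -1}

```text
time_s: 4.15
eef_pos: [580.3, 182.0, 138.2]
ee_rot: [0.558, 0.0, 0.83, -0.001]
force: [0.4, 0.5, -3.2]
grip_width: 0.458
```

Emit:
carry_out:
  targets:
    - {"x": 0.0,"y": 0.0,"z": 0.0,"ax": 0,"ay": 0.13,"az": 0.02,"hand": -1}
    - {"x": 0.0,"y": 0.0,"z": 0.0,"ax": 0,"ay": 0.26,"az": 0.04,"hand": -1}
    - {"x": 0.0,"y": 0.0,"z": 0.0,"ax": 0,"ay": 0.4,"az": 0.06,"hand": -1}
    - {"x": 0.0,"y": 0.0,"z": 0.0,"ax": 0,"ay": 0.5,"az": 0.09,"hand": -1}
    - {"x": 0.0,"y": 0.0,"z": 0.0,"ax": 0,"ay": 0.6,"az": 0.1,"hand": -1}

```text
time_s: 4.78
eef_pos: [580.3, 182.4, 137.2]
ee_rot: [0.288, -0.041, 0.956, 0.027]
force: [-0.1, 0.1, -2.7]
grip_width: 0.461
```

```bash
python3 s.py;python3 -c "
from h import *
a=snap('side',None,(235,60,385,190),4)
b=snap('top',None,(180,100,320,230),4)
cv2.imwrite('pics/p2.png',np.hstack([cv2.resize(a,(420,364)),cv2.resize(b,(380,364))]))"
```

```text
4.775 [ 0.103  1.237  0.403  0.037  2.485 -1.56 ] [580.3 182.4 137.2] F [-0.1  0.1 -2.7] g 0.461
dir [-0.831 -0.063 -0.553] jaw [-0.094  0.995  0.027]
```

View pics/p2.png

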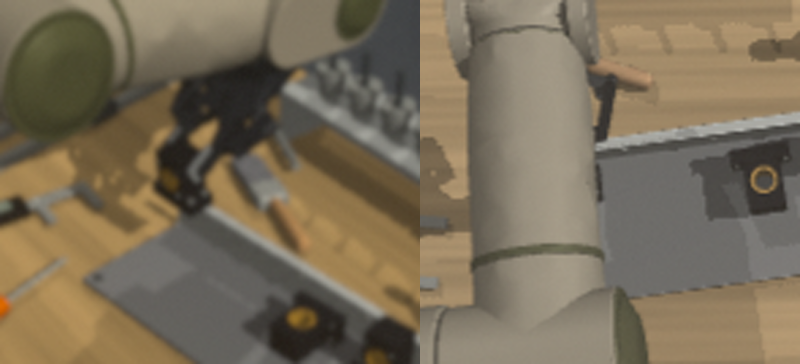

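Emit:
carry_out:
  targets:
    - {"x": 0.0,"y": -0.002,"z": -0.02,"ax": 0,"ay": 0.03,"az": 0.01,"hand": -1}
    - {"x": 0.0,"y": -0.003,"z": -0.045,"ax": 0,"ay": 0.06,"az": 0.01,"hand": -1}
    - {"x": 0.0,"y": -0.003,"z": -0.065,"ax": 0,"ay": 0.06,"az": 0.01,"hand": -1}
    - {"x": 0.0,"y": -0.003,"z": -0.08,"ax": 0,"ay": 0.06,"az": 0.01,"hand": -1}
    - {"x": 0.0,"y": -0.003,"z": -0.082,"ax": 0,"ay": 0.06,"az": 0.01,"hand": -1}

```text
time_s: 5.5
eef_pos: [580.4, 179.4, 56.7]
ee_rot: [0.262, -0.045, 0.964, 0.03]
force: [-0.2, -0.6, -2.1]
grip_width: 0.457
```

```bash
python3 s.py
```

```text
5.5 [ 0.1    1.367  0.369  0.025  2.444 -1.582] [580.4 179.4  56.7] F [-0.2 -0.6 -2.1] g 0.457
dir [-0.859 -0.07  -0.507] jaw [-0.102  0.994  0.034]
```

Emit:
carry_out:
  targets:
    - {"x": 0.0,"y": 0.0,"z": -0.003,"ax": -0.034,"ay": 0,"az": 0,"hand": -1}
    - {"x": 0.0,"y": 0.0,"z": -0.005,"ax": -0.034,"ay": 0,"az": 0,"hand": -1}
    - {"x": 0.0,"y": 0.0,"z": -0.007,"ax": -0.034,"ay": 0,"az": 0,"hand": -1}

```text
time_s: 5.88
eef_pos: [580.8, 179.6, 52.1]
ee_rot: [0.261, -0.049, 0.964, 0.014]
force: [3.5, 3.3, 11.7]
grip_width: 0.453
```

```bash
python3 s.py
```

```text
5.875 [ 0.106  1.381  0.353  0.006  2.449 -1.565] [580.8 179.6  52.1] F [ 3.5  3.3 11.7] g 0.453
dir [-0.859 -0.088 -0.505] jaw [-0.102  0.995  0.001]
```

Emit:
carry_out:
  targets:
    - {"x": 0.0,"y": 0.0,"z": 0.0,"ax": 0,"ay": 0,"az": 0,"hand": 0.2}
    - {"x": 0.0,"y": 0.0,"z": 0.0,"ax": 0,"ay": 0,"az": 0,"hand": 0.6}
    - {"x": 0.0,"y": 0.0,"z": 0.01,"ax": 0,"ay": 0,"az": 0,"hand": 0.8}
    - {"x": 0.0,"y": 0.0,"z": 0.05,"ax": 0,"ay": 0,"az": 0,"hand": 0.8}
    - {"x": 0.0,"y": 0.0,"z": 0.1,"ax": 0,"ay": 0,"az": 0,"hand": 0.8}

```text
time_s: 6.5
eef_pos: [580.3, 179.2, 151.6]
ee_rot: [0.26, -0.049, 0.964, 0.013]
force: [0.8, 1.7, 0.1]
grip_width: 0.897
```

Emit:
carry_out:
  targets:
    - {"x": -0.01,"y": -0.05,"z": 0.02,"ax": 0,"ay": -0.18,"az": 0,"hand": 1}
    - {"x": -0.03,"y": -0.1,"z": 0.03,"ax": 0,"ay": -0.36,"az": 0,"hand": 1}
    - {"x": -0.05,"y": -0.15,"z": 0.03,"ax": 0,"ay": -0.54,"az": 0,"hand": 1}
    - {"x": -0.07,"y": -0.19,"z": 0.02,"ax": 0,"ay": -0.72,"az": 0,"hand": 1}
    - {"x": -0.07,"y": -0.19,"z": 0.02,"ax": 0,"ay": -0.9,"az": 0,"hand": 1}

```text
time_s: 7.12
eef_pos: [509.3, -13.1, 171.4]
ee_rot: [0.637, -0.049, 0.769, -0.01]
force: [1.0, 0.3, 0.2]
grip_width: 0.999
```

```bash
python3 s.py;python3 -c "
from h import *
a=snap('side',None,(235,90,425,240),4)
b=snap('top',None,(190,110,380,260),4)
cv2.imwrite('pics/p3.png',np.hstack([cv2.resize(a,(400,316)),cv2.resize(b,(400,316))]))"
```

```text
7.125 [-0.194  0.438  1.495 -0.124  1.375 -1.786] [509.3 -13.1 171.4] F [1.  0.3 0.2] g 0.999
dir [-0.184 -0.088 -0.979] jaw [-0.063  0.995 -0.077]
```

View pics/p3.png

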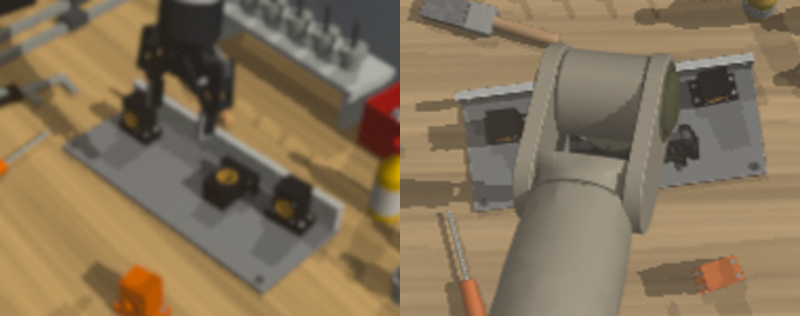

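```bash
cat > g.py <<'E'
# g.py x y z yaw beta  (beta: tilt backwards of the tool from down, rad): shift and turn from now
import sys
from h import *
from scipy.spatial.transform import Rotation as Ro
np.set_printoptions(precision=4,suppress=True)
x,y,z,yaw,be=map(float,sys.argv[1:6])
s=ctrl.sense();w=s['ee_rot'];c=Ro.from_quat([w[1],w[2],w[3],w[0]])
base=Ro.from_matrix(np.array([[0,0,1],[0,1,0],[-1,0,0.]]))
T=Ro.from_euler('z',yaw)*Ro.from_euler('y',be)*base
print('at',s['eef_pos'].round(1),'shift m',(np.array([x,y,z])-s['eef_pos'])/1e3,'turn',(T*c.inv()).as_rotvec(),'F',s['force'].round(1),'g',round(s['grip_width'],3),'t',s['time_s'])
E
python3 g.py 529 -21.4 133 .12 -.52
```

```text
at [508.8 -11.  172.5] shift m [ 0.0202 -0.0104 -0.0395] turn [ 0.1391 -0.7027  0.079 ] F [-0.1 -0.   1.3] g 0.999 t 7.225
```

Emit:
carry_out:
  targets:
    - {"x": 0.005,"y": -0.002,"z": 0.0,"ax": 0.035,"ay": -0.176,"az": 0.02,"hand": 1}
    - {"x": 0.01,"y": -0.005,"z": -0.01,"ax": 0.07,"ay": -0.351,"az": 0.04,"hand": 1}
    - {"x": 0.015,"y": -0.008,"z": -0.03,"ax": 0.104,"ay": -0.527,"az": 0.059,"hand": 1}
    - {"x": 0.02,"y": -0.01,"z": -0.04,"ax": 0.139,"ay": -0.703,"az": 0.079,"hand": 1}
    - {"x": 0.02,"y": -0.01,"z": -0.04,"ax": 0.139,"ay": -0.703,"az": 0.079,"hand": 1}

```text
time_s: 7.85
eef_pos: [530.5, -20.3, 129.4]
ee_rot: [0.862, -0.03, 0.503, 0.054]
force: [0.4, 0.7, 0.9]
grip_width: 1.003
```

```bash
python3 g.py 593.6 -13.6 20 .12 -.52; python3 s.py
```

```text
at [530.5 -20.3 129.4] shift m [ 0.0631  0.0067 -0.1094] turn [-0.0013 -0.0053 -0.0034] F [0.4 0.7 0.9] g 1.003 t 7.85
7.85 [-0.379  0.235  2.003  0.519  0.501 -2.48 ] [530.5 -20.3 129.4] F [0.4 0.7 0.9] g 1.003
dir [ 0.488  0.062 -0.87 ] jaw [-0.123  0.992  0.002]
```

Emit:
carry_out:
  targets:
    - {"x": 0.018,"y": 0.002,"z": -0.03,"ax": 0,"ay": 0,"az": 0,"hand": 1}
    - {"x": 0.036,"y": 0.004,"z": -0.06,"ax": 0,"ay": 0,"az": 0,"hand": 1}
    - {"x": 0.05,"y": 0.005,"z": -0.085,"ax": 0,"ay": 0,"az": 0,"hand": 1}
    - {"x": 0.063,"y": 0.007,"z": -0.109,"ax": 0,"ay": 0,"az": 0,"hand": 1}
    - {"x": 0.063,"y": 0.007,"z": -0.109,"ax": 0,"ay": 0,"az": 0,"hand": 1}

```text
time_s: 8.48
eef_pos: [594.1, -12.6, 19.6]
ee_rot: [0.862, -0.03, 0.504, 0.054]
force: [-0.0, -0.3, 0.7]
grip_width: 0.999
```

```bash
python3 g.py 593.6 -13.6 20 .12 -.52; python3 s.py
```

```text
at [594.1 -12.6  19.6] shift m [-0.0005 -0.001   0.0004] turn [-0.0016 -0.0069 -0.0047] F [-0.  -0.3  0.7] g 0.999 t 8.475
8.475 [-0.311  0.559  1.892  0.778  0.303 -2.709] [594.1 -12.6  19.6] F [-0.  -0.3  0.7] g 0.999
dir [ 0.487  0.063 -0.871] jaw [-0.124  0.992  0.002]
```

Emit:
carry_out:
  targets:
    - {"x": 0,"y": 0,"z": 0.0,"ax": 0,"ay": 0,"az": 0,"hand": -1}
    - {"x": 0,"y": 0,"z": 0.002,"ax": 0,"ay": 0,"az": 0,"hand": -1}
    - {"x": 0,"y": 0,"z": 0.002,"ax": 0,"ay": 0,"az": 0,"hand": -1}
    - {"x": 0,"y": 0,"z": 0.002,"ax": 0,"ay": 0,"az": 0,"hand": -1}
    - {"x": 0,"y": 0,"z": 0.002,"ax": 0,"ay": 0,"az": 0,"hand": -1}
  grip_force: 60

```text
time_s: 9.1
eef_pos: [593.9, -13.5, 24.9]
ee_rot: [0.863, -0.031, 0.501, 0.053]
force: [-6.0, 1.8, 9.7]
grip_width: 0.456
```

Emit:
carry_out:
  targets:
    - {"x": 0,"y": 0.0,"z": 0.03,"ax": 0,"ay": 0,"az": 0,"hand": -1}
    - {"x": -0.01,"y": 0.0,"z": 0.06,"ax": 0,"ay": 0,"az": 0,"hand": -1}
    - {"x": -0.02,"y": 0.0,"z": 0.1,"ax": 0,"ay": 0,"az": 0,"hand": -1}
    - {"x": -0.03,"y": 0.0,"z": 0.11,"ax": 0,"ay": 0.1,"az": 0,"hand": -1}
    - {"x": -0.03,"y": 0.0,"z": 0.115,"ax": 0,"ay": 0.2,"az": 0,"hand": -1}

```text
time_s: 9.72
eef_pos: [562.5, -13.9, 139.5]
ee_rot: [0.807, -0.026, 0.587, 0.055]
force: [0.6, 0.9, -3.4]
grip_width: 0.454
```

```bash
python3 g.py 593 -13 137 .11 1.03; python3 s.py
```

```text
at [562.5 -13.9 139.5] shift m [ 0.0305  0.0009 -0.0025] turn [-0.1722  1.3332  0.0079] F [ 0.6  0.9 -3.4] g 0.454 t 9.725
9.725 [-0.301  0.341  1.754  0.209  0.778 -2.116] [562.5 -13.9 139.5] F [ 0.6  0.9 -3.4] g 0.454
dir [ 0.304  0.058 -0.951] jaw [-0.118  0.993  0.023]
```

Emit:
carry_out:
  targets:
    - {"x": 0,"y": 0,"z": 0,"ax": -0.021,"ay": 0.165,"az": 0,"hand": -1}
    - {"x": 0.0,"y": 0,"z": 0.0,"ax": -0.043,"ay": 0.333,"az": 0,"hand": -1}
    - {"x": 0.01,"y": 0,"z": 0,"ax": -0.064,"ay": 0.5,"az": 0,"hand": -1}
    - {"x": 0.02,"y": 0,"z": 0,"ax": -0.086,"ay": 0.667,"az": 0.004,"hand": -1}
    - {"x": 0.03,"y": 0,"z": 0,"ax": -0.108,"ay": 0.833,"az": 0.005,"hand": -1}

```text
time_s: 10.35
eef_pos: [593.8, -13.8, 139.1]
ee_rot: [0.498, -0.045, 0.866, 0.031]
force: [0.6, -1.1, -4.2]
grip_width: 0.457
```

Emit:
carry_out:
  targets:
    - {"x": 0,"y": 0,"z": 0,"ax": -0.016,"ay": 0.125,"az": 0,"hand": -1}
    - {"x": 0.0,"y": 0,"z": 0.0,"ax": -0.032,"ay": 0.25,"az": 0,"hand": -1}
    - {"x": 0,"y": 0,"z": -0.01,"ax": -0.048,"ay": 0.375,"az": 0,"hand": -1}
    - {"x": 0,"y": 0,"z": -0.03,"ax": -0.064,"ay": 0.5,"az": 0.003,"hand": -1}
    - {"x": 0.005,"y": 0,"z": -0.05,"ax": -0.064,"ay": 0.5,"az": 0.003,"hand": -1}

```text
time_s: 10.98
eef_pos: [598.2, -13.6, 85.3]
ee_rot: [0.266, -0.053, 0.962, 0.016]
force: [0.0, -0.5, -2.9]
grip_width: 0.452
```

```bash
python3 g.py 601 -9 49 .11 1.05; python3 s.py
```

```text
at [598.2 -13.6  85.3] shift m [ 0.0028  0.0046 -0.0363] turn [-0.0039  0.0187  0.0002] F [ 0.  -0.5 -2.9] g 0.452 t 10.975
10.975 [-0.131  1.294  0.445 -0.305  2.398 -1.925] [598.2 -13.6  85.3] F [ 0.  -0.5 -2.9] g 0.452
dir [-0.853 -0.093 -0.514] jaw [-0.11   0.994  0.002]
```

Emit:
carry_out:
  targets:
    - {"x": 0.002,"y": 0.003,"z": -0.012,"ax": -0.004,"ay": 0.018,"az": 0,"hand": -1}
    - {"x": 0.003,"y": 0.005,"z": -0.022,"ax": -0.004,"ay": 0.018,"az": 0,"hand": -1}
    - {"x": 0.003,"y": 0.005,"z": -0.029,"ax": -0.004,"ay": 0.018,"az": 0,"hand": -1}
    - {"x": 0.003,"y": 0.005,"z": -0.033,"ax": -0.004,"ay": 0.018,"az": 0,"hand": -1}
    - {"x": 0.003,"y": 0.005,"z": -0.036,"ax": -0.004,"ay": 0.018,"az": 0,"hand": -1}

```text
time_s: 11.6
eef_pos: [601.6, -8.8, 52.6]
ee_rot: [0.26, -0.053, 0.964, 0.014]
force: [-1.3, 0.2, -2.1]
grip_width: 0.453
```

```bash
python3 g.py 601 -9 49 .11 1.05; python3 s.py
```

```text
at [601.6  -8.8  52.6] shift m [-0.0006 -0.0002 -0.0036] turn [0.0001 0.0061 0.0005] F [-1.3  0.2 -2.1] g 0.453 t 11.6
11.6 [-0.123  1.362  0.394 -0.299  2.395 -1.911] [601.6  -8.8  52.6] F [-1.3  0.2 -2.1] g 0.453
dir [-0.859 -0.095 -0.503] jaw [-0.109  0.994 -0.001]
```

Emit:
carry_out:
  targets:
    - {"x": 0,"y": 0,"z": -0.001,"ax": 0,"ay": 0,"az": 0,"hand": -1}
    - {"x": 0,"y": 0,"z": -0.003,"ax": 0,"ay": 0,"az": 0,"hand": -1}

```text
time_s: 11.85
eef_pos: [601.8, -8.6, 51.2]
ee_rot: [0.26, -0.053, 0.964, 0.013]
force: [3.6, 1.7, 11.9]
grip_width: 0.459
```

Emit:
carry_out:
  targets:
    - {"x": 0.0,"y": 0.0,"z": 0.0,"ax": 0,"ay": 0,"az": 0,"hand": 0.1}
    - {"x": 0.0,"y": 0.0,"z": 0.0,"ax": 0,"ay": 0,"az": 0,"hand": 0.4}
    - {"x": 0.0,"y": 0.0,"z": 0.01,"ax": 0,"ay": 0,"az": 0,"hand": 0.4}
    - {"x": 0.0,"y": 0.0,"z": 0.05,"ax": 0,"ay": 0,"az": 0,"hand": 0.4}
    - {"x": 0.0,"y": 0.0,"z": 0.1,"ax": 0,"ay": 0,"az": 0,"hand": 0.4}

```text
time_s: 12.48
eef_pos: [601.3, -8.7, 150.6]
ee_rot: [0.259, -0.053, 0.964, 0.014]
force: [0.4, -0.1, 0.3]
grip_width: 0.698
```

```bash
python3 g.py 440 -299 160 -.1 0; python3 s.py
```

```text
at [601.3  -8.7 150.6] shift m [-0.1613 -0.2903  0.0094] turn [ 0.0051 -1.0481 -0.1898] F [ 0.4 -0.1  0.3] g 0.698 t 12.475
12.475 [-0.123  1.258  0.361 -0.354  2.528 -1.982] [601.3  -8.7 150.6] F [ 0.4 -0.1  0.3] g 0.698
dir [-0.86  -0.095 -0.501] jaw [-0.109  0.994 -0.   ]
```

Emit:
carry_out:
  targets:
    - {"x": -0.03,"y": -0.03,"z": 0.01,"ax": 0,"ay": -0.17,"az": -0.03,"hand": 1}
    - {"x": -0.06,"y": -0.08,"z": 0.01,"ax": 0,"ay": -0.34,"az": -0.06,"hand": 1}
    - {"x": -0.09,"y": -0.13,"z": 0.01,"ax": 0,"ay": -0.51,"az": -0.09,"hand": 1}
    - {"x": -0.12,"y": -0.18,"z": 0.01,"ax": 0,"ay": -0.68,"az": -0.12,"hand": 1}
    - {"x": -0.14,"y": -0.23,"z": 0.01,"ax": 0,"ay": -0.85,"az": -0.15,"hand": 1}

```text
time_s: 13.1
eef_pos: [461.0, -238.9, 161.0]
ee_rot: [0.626, 0.013, 0.779, -0.028]
force: [1.4, -1.8, 0.1]
grip_width: 1.001
```

```bash
python3 g.py 429 -298.5 110 -.114 0; python3 -c "
from h import *
a=snap('side',None,(245,105,415,235),4)
b=snap('top',None,(200,110,460,260),4)
cv2.imwrite('pics/p4.png',np.vstack([cv2.resize(a,(520,390))[:, :520],cv2.resize(b,(520,300))])[:600])
cv2.imwrite('pics/p4.png',np.hstack([cv2.resize(a,(400,306)),cv2.resize(b,(400,231)) if 0 else cv2.copyMakeBorder(cv2.resize(b,(400,231)),0,75,0,0,0)]))"
```

```text
at [ 461.  -238.9  161. ] shift m [-0.032  -0.0596 -0.051 ] turn [ 0.0083 -0.2167 -0.0549] F [ 1.4 -1.8  0.1] g 1.001 t 13.1
```

View pics/p4.png

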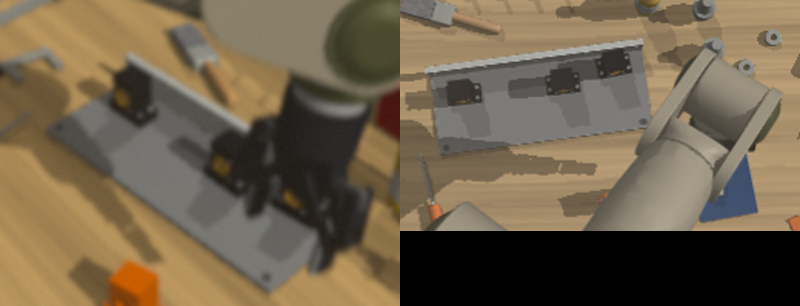

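Emit:
carry_out:
  targets:
    - {"x": -0.01,"y": -0.03,"z": -0.01,"ax": 0.004,"ay": -0.11,"az": -0.03,"hand": 1}
    - {"x": -0.032,"y": -0.06,"z": -0.03,"ax": 0.008,"ay": -0.217,"az": -0.055,"hand": 1}
    - {"x": -0.032,"y": -0.06,"z": -0.05,"ax": 0.008,"ay": -0.217,"az": -0.055,"hand": 1}
    - {"x": -0.032,"y": -0.06,"z": -0.075,"ax": 0.008,"ay": -0.217,"az": -0.055,"hand": 1}
    - {"x": -0.032,"y": -0.06,"z": -0.075,"ax": 0.008,"ay": -0.217,"az": -0.055,"hand": 1}

```text
time_s: 13.82
eef_pos: [429.6, -296.7, 83.6]
ee_rot: [0.703, 0.041, 0.709, -0.038]
force: [0.9, -0.3, 0.6]
grip_width: 1.001
```

```bash
python3 g.py 429 -298.5 7 -.114 0; python3 -c "
from h import *
snap('side','p5.png',(315,210,425,320),5)"
```

```text
at [ 429.6 -296.7   83.6] shift m [-0.0006 -0.0018 -0.0766] turn [-0.0049 -0.0093 -0.0016] F [ 0.9 -0.3  0.6] g 1.001 t 13.825
```

View pics/p5.png

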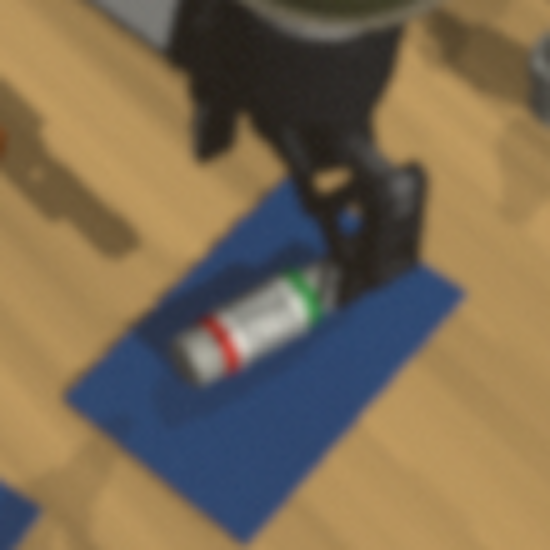

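Emit:
carry_out:
  targets:
    - {"x": 0,"y": -0.002,"z": -0.03,"ax": -0.005,"ay": -0.009,"az": 0,"hand": 1}
    - {"x": 0,"y": -0.002,"z": -0.06,"ax": -0.005,"ay": -0.009,"az": 0,"hand": 1}
    - {"x": 0,"y": -0.002,"z": -0.076,"ax": -0.005,"ay": -0.009,"az": 0,"hand": 1}
    - {"x": 0,"y": -0.002,"z": -0.076,"ax": -0.005,"ay": -0.009,"az": 0,"hand": 1}
    - {"x": 0,"y": -0.002,"z": -0.076,"ax": -0.005,"ay": -0.009,"az": 0,"hand": -0.2}

```text
time_s: 14.5
eef_pos: [430.7, -299.9, 9.5]
ee_rot: [0.707, 0.039, 0.705, -0.041]
force: [0.9, -0.8, -0.4]
grip_width: 0.817
```

Emit:
carry_out:
  targets:
    - {"x": 0,"y": 0,"z": 0,"ax": 0,"ay": 0,"az": 0,"hand": -1}
    - {"x": 0,"y": 0,"z": 0,"ax": 0,"ay": 0,"az": 0,"hand": -1}
    - {"x": 0,"y": 0,"z": 0,"ax": 0,"ay": 0,"az": 0,"hand": -1}
    - {"x": 0,"y": 0,"z": 0,"ax": 0,"ay": 0,"az": 0,"hand": -1}
    - {"x": 0,"y": 0,"z": 0,"ax": 0,"ay": 0,"az": 0,"hand": -1}
  grip_force: 90

```text
time_s: 15.12
eef_pos: [430.3, -299.5, 9.1]
ee_rot: [0.707, 0.039, 0.705, -0.041]
force: [-1.8, 3.3, 7.9]
grip_width: 0.277
```

```bash
python3 g.py 429 -298.5 150 -.114 0
```

```text
at [ 430.3 -299.5    9.1] shift m [-0.0013  0.001   0.1409] turn [ 0.0026  0.0022 -0.0013] F [-1.8  3.3  7.9] g 0.277 t 15.125
```

Emit:
carry_out:
  targets:
    - {"x": 0,"y": 0,"z": 0.02,"ax": 0,"ay": 0,"az": 0,"hand": -1}
    - {"x": 0,"y": 0,"z": 0.05,"ax": 0,"ay": 0,"az": 0,"hand": -1}
    - {"x": -0.01,"y": 0.0,"z": 0.08,"ax": 0,"ay": 0,"az": 0.05,"hand": -1}
    - {"x": -0.03,"y": 0.03,"z": 0.11,"ax": 0,"ay": 0,"az": 0.12,"hand": -1}
    - {"x": -0.05,"y": 0.06,"z": 0.12,"ax": 0,"ay": 0,"az": 0.22,"hand": -1}

```text
time_s: 15.75
eef_pos: [379.8, -239.0, 129.6]
ee_rot: [0.707, -0.04, 0.705, 0.038]
force: [0.2, -0.3, -2.1]
grip_width: 0.28
```

```bash
python3 s.py; python3 -c "
from h import *
np.set_printoptions(precision=1,suppress=True)
a=snap('top',None,(212,128,362,203),5.2)
b=snap('side',None,(265,130,395,195),6)
cv2.imwrite('pics/p6.png',np.vstack([a[:,:780],cv2.resize(b,(780,390))[:210]*0 if 0 else a[:0]]))
cv2.imwrite('pics/p7.png',snap('side',None,(265,115,395,215),6))
cv2.imwrite('pics/raw_top.png',viewer.capture('top'));cv2.imwrite('pics/raw_side.png',viewer.capture('side'))"
```

```text
15.75 [-0.824  0.261  1.858  0.001  1.018 -2.505] [ 379.8 -239.   129.6] F [ 0.2 -0.3 -2.1] g 0.28
dir [ 0.004 -0.003 -1.   ] jaw [-0.11   0.994 -0.004]
```

View pics/p6.png

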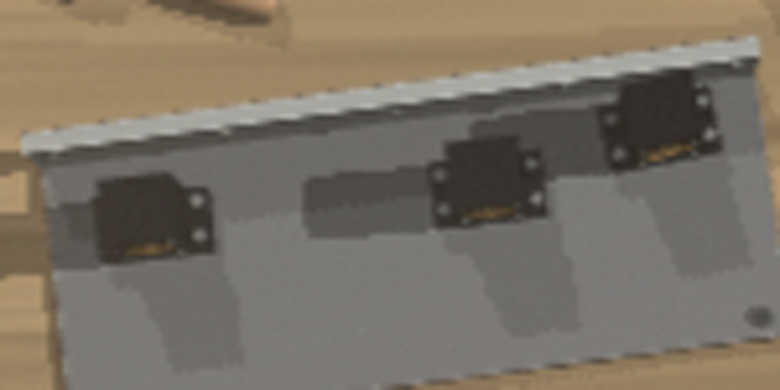

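View pics/p7.png

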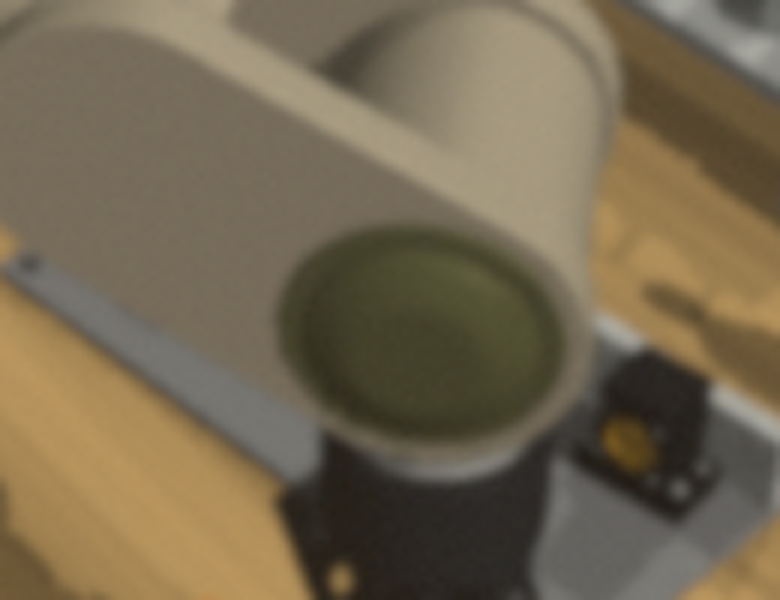

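Run:
```python
from h import *
np.set_printoptions(precision=1,suppress=True)
T=lambda x,y:(212+(x+.5)/5.2-.5,128+(y+.5)/5.2-.5)
im=cv2.imread('pics/raw_top.png')
b,g,r=[im[...,i].astype(float) for i in range(3)]
for n,p,q,s,th in [('b1',(152,248),(100,263),(215,256),(97,181)),('b3',(491,213),(434,228),(546,216),0),('b4',(672,153),(610,170),(722,152),0)]:
    u,v=T(*p);u0,v0=int(round(u)),int(round(v))
    w=np.clip((r-b)[v0-4:v0+5,u0-9:u0+10]-12,0,None);yy,xx=np.mgrid[v0-4:v0+5,u0-9:u0+10]
    c=((w*xx).sum()/w.sum(),(w*yy).sum()/w.sum())
    A=atz('top',T(*q),8);B=atz('top',T(*s),8);d=A-B
    print(n,'glint eye',atz('top',(u,v),44),'auto',atz('top',c,44),'front',A,B,'mid',(A+B)/2,'len',np.linalg.norm(d),'yaw',np.degrees(np.arctan2(-d[0],d[1])))
for k in ((62,389),(776,338)): print(atz('top',T(*k),8))
# b4 bush in side view
print('b4 side',atz('side',(265+(630+.5)/6-.5,115+(445+.5)/6-.5),44))
```

```text
b1 glint eye [569.2 176.   44. ] auto [568.9 177.7  44. ] front [566.6 212.1   8. ] [569.3 146.8   8. ] mid [567.9 179.4   8. ] len 65.37617820698509 yaw 2.3310652082767986
b3 glint eye [584.8 -11.3  44. ] auto [585.2 -10.9  44. ] front [582.7  22.5   8. ] [588.3 -40.9   8. ] mid [585.5  -9.2   8. ] len 63.71031725300888 yaw 5.000286389775011
b4 glint eye [ 616.2 -111.6   44. ] auto [ 616.8 -109.    44. ] front [613.8 -77.7   8. ] [ 622.8 -141.3    8. ] mid [ 618.3 -109.5    8. ] len 64.24006507374045 yaw 8.056904555762149
[495.4 233.7   8. ]
[ 516.3 -169.     8. ]
b4 side [ 619.  -107.2   44. ]
```

Emit:
carry_out:
  targets:
    - {"x": 0.02,"y": 0.06,"z": 0,"ax": 0,"ay": 0,"az": 0,"hand": -1}
    - {"x": 0.04,"y": 0.12,"z": 0,"ax": 0,"ay": 0,"az": 0,"hand": -1}
    - {"x": 0.06,"y": 0.18,"z": 0,"ax": 0,"ay": 0,"az": 0,"hand": -1}
    - {"x": 0.08,"y": 0.24,"z": 0,"ax": 0,"ay": 0,"az": 0,"hand": -1}
    - {"x": 0.095,"y": 0.3,"z": 0,"ax": 0,"ay": 0,"az": 0,"hand": -1}

```text
time_s: 16.62
eef_pos: [475.6, 60.1, 127.9]
ee_rot: [0.707, -0.038, 0.705, 0.037]
force: [0.5, -0.7, -1.6]
grip_width: 0.277
```

```bash
python3 g.py 488.9 170.3 36 .1 0
```

```text
at [475.6  60.1 127.9] shift m [ 0.0133  0.1102 -0.0919] turn [ 0.0019  0.0022 -0.0062] F [ 0.5 -0.7 -1.6] g 0.277 t 16.625
```

Emit:
carry_out:
  targets:
    - {"x": 0.0,"y": 0.055,"z": -0.01,"ax": 0,"ay": 0,"az": 0,"hand": -1}
    - {"x": 0.005,"y": 0.11,"z": -0.03,"ax": 0.002,"ay": 0.002,"az": -0.006,"hand": -1}
    - {"x": 0.013,"y": 0.11,"z": -0.06,"ax": 0.002,"ay": 0.002,"az": -0.006,"hand": -1}
    - {"x": 0.013,"y": 0.11,"z": -0.092,"ax": 0.002,"ay": 0.002,"az": -0.006,"hand": -1}
    - {"x": 0.013,"y": 0.11,"z": -0.092,"ax": 0.002,"ay": 0.002,"az": -0.006,"hand": -1}

```text
time_s: 17.25
eef_pos: [486.6, 168.1, 34.0]
ee_rot: [0.704, -0.036, 0.708, 0.036]
force: [-0.2, 0.4, -1.8]
grip_width: 0.278
```

```bash
python3 g.py 510 172.4 36 .1 0; python3 -c "
from h import *
snap('side','p8.png',(235,90,335,190),6)"
```

```text
at [486.6 168.1  34. ] shift m [0.0234 0.0043 0.002 ] turn [ 0.0003 -0.005  -0.0007] F [-0.2  0.4 -1.8] g 0.278 t 17.25
```

View pics/p8.png

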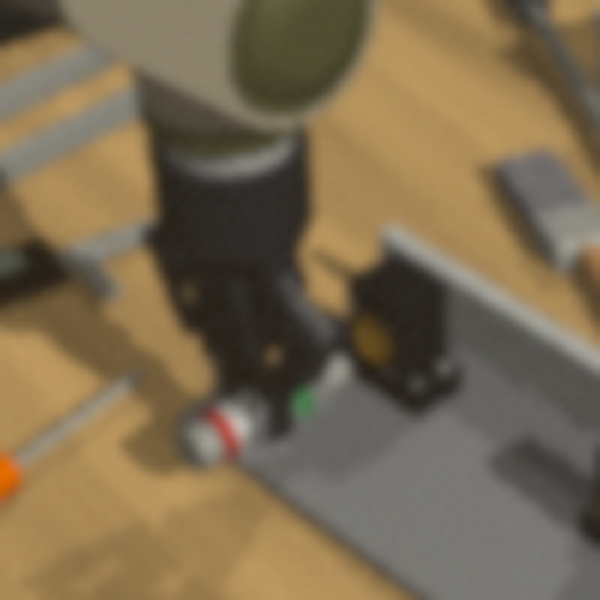

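Run:
```python
from h import *
np.set_printoptions(precision=1,suppress=True)
P=np.array([486.6,168.1,42]);d=np.array([.995,.1,0])
for k,s in [('ng',-43),('red',-26),('green',24),('gotip',59)]: print(k,(proj('side',P+d*s)-[235,90])*6+2.5)
print('bore',(proj('side',[568.5,178.3,44])-[235,90])*6+2.5)
```

```text
ng [189.2 453.3]
red [215.6 438.3]
green [291.  395.5]
gotip [341.9 366.6]
bore [372.6 343. ]
```

Emit:
carry_out:
  targets:
    - {"x": 0.0,"y": 0.003,"z": 0.002,"ax": 0,"ay": -0.005,"az": 0,"hand": -1}
    - {"x": 0.01,"y": 0.004,"z": 0.002,"ax": 0,"ay": -0.005,"az": 0,"hand": -1}
    - {"x": 0.02,"y": 0.004,"z": 0.002,"ax": 0,"ay": -0.005,"az": 0,"hand": -1}
    - {"x": 0.02,"y": 0.004,"z": 0.002,"ax": 0,"ay": -0.005,"az": 0,"hand": -1}

```text
time_s: 17.8
eef_pos: [508.5, 172.2, 38.5]
ee_rot: [0.708, -0.036, 0.704, 0.036]
force: [-0.7, -0.5, -2.0]
grip_width: 0.275
```

```bash
python3 g.py 510 172.4 36 .1 0
```

```text
at [508.5 172.2  38.5] shift m [ 0.0015  0.0002 -0.0025] turn [-0.0003  0.0062 -0.0009] F [-0.7 -0.5 -2. ] g 0.275 t 17.8
```

Emit:
carry_out:
  targets:
    - {"x": 0.0,"y": 0.0,"z": -0.0025,"ax": 0,"ay": 0.006,"az": 0,"hand": -1}
    - {"x": 0.003,"y": 0.0005,"z": -0.0025,"ax": 0,"ay": 0.006,"az": 0,"hand": -1}
    - {"x": 0.006,"y": 0.001,"z": -0.0025,"ax": 0,"ay": 0.006,"az": 0,"hand": -1}
    - {"x": 0.009,"y": 0.001,"z": -0.0025,"ax": 0,"ay": 0.006,"az": 0,"hand": -1}
    - {"x": 0.012,"y": 0.0015,"z": -0.0025,"ax": 0,"ay": 0.006,"az": 0,"hand": -1}

```text
time_s: 18.42
eef_pos: [519.7, 173.9, 35.8]
ee_rot: [0.706, -0.036, 0.706, 0.036]
force: [-0.8, -0.3, -2.8]
grip_width: 0.278
```

```bash
python3 g.py 541.6 175.6 36 .1 0
```

```text
at [519.7 173.9  35.8] shift m [0.0219 0.0017 0.0002] turn [-0.0002 -0.0008 -0.0012] F [-0.8 -0.3 -2.8] g 0.278 t 18.425
```

Emit:
carry_out:
  targets:
    - {"x": 0.006,"y": 0.0005,"z": 0,"ax": 0,"ay": 0,"az": 0,"hand": -1}
    - {"x": 0.011,"y": 0.001,"z": 0,"ax": 0,"ay": 0,"az": 0,"hand": -1}
    - {"x": 0.016,"y": 0.0015,"z": 0,"ax": 0,"ay": 0,"az": 0,"hand": -1}
    - {"x": 0.02,"y": 0.002,"z": 0,"ax": 0,"ay": 0,"az": 0,"hand": -1}
    - {"x": 0.02,"y": 0.002,"z": 0,"ax": 0,"ay": 0,"az": 0,"hand": -1}

```text
time_s: 19.05
eef_pos: [539.7, 175.9, 35.7]
ee_rot: [0.706, -0.036, 0.706, 0.036]
force: [-0.2, -0.6, -2.4]
grip_width: 0.273
```

```bash
python3 g.py 541.6 175.6 36 .1 0
```

```text
at [539.7 175.9  35.7] shift m [ 0.0019 -0.0003  0.0003] turn [-0.0003 -0.0007 -0.0012] F [-0.2 -0.6 -2.4] g 0.273 t 19.05
```

Emit:
carry_out:
  targets:
    - {"x": 0.005,"y": 0.0005,"z": 0,"ax": 0,"ay": 0,"az": 0,"hand": -1}
    - {"x": 0.01,"y": 0.001,"z": 0,"ax": 0,"ay": 0,"az": 0,"hand": -1}
    - {"x": 0.014,"y": 0.0015,"z": 0,"ax": 0,"ay": 0,"az": 0,"hand": -1}
    - {"x": 0.018,"y": 0.002,"z": 0,"ax": 0,"ay": 0,"az": 0,"hand": -1}
    - {"x": 0.021,"y": 0.002,"z": 0,"ax": 0,"ay": 0,"az": 0,"hand": -1}

```text
time_s: 19.68
eef_pos: [560.7, 177.9, 35.8]
ee_rot: [0.706, -0.036, 0.707, 0.036]
force: [-2.3, -0.4, -2.6]
grip_width: 0.279
```

```bash
python3 g.py 565 178 36 .1 0
```

```text
at [560.7 177.9  35.8] shift m [0.0043 0.0001 0.0002] turn [-0.0003 -0.001  -0.0013] F [-2.3 -0.4 -2.6] g 0.279 t 19.675
```

Emit:
carry_out:
  targets:
    - {"x": 0.002,"y": 0.0,"z": 0,"ax": 0,"ay": 0,"az": 0,"hand": -1}
    - {"x": 0.004,"y": 0.0005,"z": 0,"ax": 0,"ay": 0,"az": 0,"hand": -1}
    - {"x": 0.005,"y": 0.0005,"z": 0,"ax": 0,"ay": 0,"az": 0,"hand": -1}
    - {"x": 0.006,"y": 0.0005,"z": 0,"ax": 0,"ay": 0,"az": 0,"hand": -1}

```text
time_s: 20.18
eef_pos: [566.5, 178.3, 35.8]
ee_rot: [0.706, -0.036, 0.707, 0.036]
force: [-2.4, -0.3, -2.4]
grip_width: 0.278
```

Emit:
carry_out:
  targets:
    - {"x": 0.001,"y": 0.0,"z": 0,"ax": 0,"ay": 0,"az": 0,"hand": -1}
    - {"x": 0.002,"y": 0.0,"z": 0,"ax": 0,"ay": 0,"az": 0,"hand": -1}
    - {"x": 0.003,"y": 0.0,"z": 0,"ax": 0,"ay": 0,"az": 0,"hand": -1}
    - {"x": 0.004,"y": 0.0,"z": 0,"ax": 0,"ay": 0,"az": 0,"hand": -1}

```text
time_s: 20.68
eef_pos: [566.8, 178.2, 35.3]
ee_rot: [0.702, -0.036, 0.71, 0.036]
force: [-24.1, -3.3, 10.3]
grip_width: 0.274
```

Emit:
carry_out:
  targets:
    - {"x": -0.004,"y": 0.0,"z": 0,"ax": 0,"ay": 0,"az": 0,"hand": -1}
    - {"x": -0.014,"y": -0.001,"z": 0,"ax": 0,"ay": 0,"az": 0,"hand": -1}
    - {"x": -0.024,"y": -0.002,"z": 0,"ax": 0,"ay": 0,"az": 0,"hand": -1}
    - {"x": -0.036,"y": -0.0035,"z": 0,"ax": 0,"ay": 0,"az": 0,"hand": -1}
    - {"x": -0.065,"y": -0.0065,"z": 0,"ax": 0,"ay": 0,"az": 0,"hand": -1}

```text
time_s: 21.3
eef_pos: [505.4, 171.7, 36.0]
ee_rot: [0.707, -0.036, 0.706, 0.036]
force: [-0.4, -0.4, -1.3]
grip_width: 0.277
```

Emit:
carry_out:
  targets:
    - {"x": -0.02,"y": -0.002,"z": 0.03,"ax": 0,"ay": 0,"az": -0.18,"hand": -1}
    - {"x": -0.02,"y": -0.002,"z": 0.05,"ax": 0,"ay": 0,"az": -0.36,"hand": -1}
    - {"x": -0.02,"y": -0.002,"z": 0.05,"ax": 0,"ay": 0,"az": -0.54,"hand": -1}
    - {"x": -0.02,"y": -0.002,"z": 0.05,"ax": 0,"ay": 0,"az": -0.72,"hand": -1}
    - {"x": -0.02,"y": -0.002,"z": 0.05,"ax": 0,"ay": 0,"az": -0.9,"hand": -1}

```text
time_s: 21.92
eef_pos: [485.3, 169.8, 86.0]
ee_rot: [0.651, 0.277, 0.651, -0.277]
force: [-0.2, -0.4, -3.0]
grip_width: 0.276
```

Emit:
carry_out:
  targets:
    - {"x": 0,"y": 0,"z": 0,"ax": 0,"ay": 0,"az": -0.18,"hand": -1}
    - {"x": 0,"y": 0,"z": 0,"ax": 0,"ay": 0,"az": -0.36,"hand": -1}
    - {"x": 0,"y": 0,"z": 0,"ax": 0,"ay": 0,"az": -0.54,"hand": -1}
    - {"x": 0,"y": 0,"z": 0,"ax": 0,"ay": 0,"az": -0.72,"hand": -1}
    - {"x": 0,"y": 0,"z": 0,"ax": 0,"ay": 0,"az": -0.9,"hand": -1}

```text
time_s: 22.55
eef_pos: [485.3, 169.8, 85.9]
ee_rot: [0.465, 0.533, 0.465, -0.532]
force: [0.1, -0.8, -2.5]
grip_width: 0.278
```

Emit:
carry_out:
  targets:
    - {"x": 0,"y": 0,"z": 0,"ax": 0,"ay": 0,"az": -0.18,"hand": -1}
    - {"x": 0,"y": 0,"z": 0,"ax": 0,"ay": 0,"az": -0.36,"hand": -1}
    - {"x": 0,"y": 0,"z": 0,"ax": 0,"ay": 0,"az": -0.54,"hand": -1}
    - {"x": 0,"y": 0,"z": 0,"ax": 0,"ay": 0,"az": -0.72,"hand": -1}
    - {"x": 0,"y": 0,"z": 0,"ax": 0,"ay": 0,"az": -0.9,"hand": -1}

```text
time_s: 23.18
eef_pos: [485.3, 169.8, 85.9]
ee_rot: [0.188, 0.682, 0.187, -0.681]
force: [0.9, -0.0, -3.7]
grip_width: 0.273
```

```bash
python3 g.py 521 173 36 -3.0416 0; python3 s.py
```

```text
at [485.3 169.8  85.9] shift m [ 0.0357  0.0032 -0.0499] turn [ 0.0001  0.0015 -0.4369] F [ 0.9 -0.  -3.7] g 0.273 t 23.175
23.175 [0.108 0.454 1.71  0.    0.976 1.142] [485.3 169.8  85.9] F [ 0.9 -0.  -3.7] g 0.273
dir [ 0.001  0.    -1.   ] jaw [ 0.511 -0.859  0.001]
```

Emit:
carry_out:
  targets:
    - {"x": 0,"y": 0,"z": 0,"ax": 0,"ay": 0,"az": -0.18,"hand": -1}
    - {"x": 0,"y": 0,"z": 0,"ax": 0,"ay": 0,"az": -0.36,"hand": -1}
    - {"x": 0,"y": 0.003,"z": -0.03,"ax": 0,"ay": 0.001,"az": -0.437,"hand": -1}
    - {"x": 0.02,"y": 0.005,"z": -0.05,"ax": 0,"ay": 0.001,"az": -0.437,"hand": -1}
    - {"x": 0.05,"y": 0.005,"z": -0.05,"ax": 0,"ay": 0.001,"az": -0.437,"hand": -1}

```text
time_s: 23.8
eef_pos: [534.7, 174.9, 34.5]
ee_rot: [-0.038, -0.705, -0.037, 0.707]
force: [0.8, -0.6, -1.5]
grip_width: 0.273
```

Emit:
carry_out:
  targets:
    - {"x": 0.002,"y": 0,"z": 0,"ax": 0,"ay": 0,"az": 0,"hand": -1}
    - {"x": 0.004,"y": 0,"z": 0,"ax": 0,"ay": 0,"az": 0,"hand": -1}
    - {"x": 0.006,"y": 0.0005,"z": 0,"ax": 0,"ay": 0,"az": 0,"hand": -1}
    - {"x": 0.009,"y": 0.001,"z": 0,"ax": 0,"ay": 0,"az": 0,"hand": -1}
    - {"x": 0.012,"y": 0.001,"z": 0,"ax": 0,"ay": 0,"az": 0,"hand": -1}

```text
time_s: 24.42
eef_pos: [547.6, 175.9, 35.9]
ee_rot: [-0.037, -0.706, -0.037, 0.706]
force: [0.1, -0.6, -2.3]
grip_width: 0.276
```

```bash
python3 g.py 550.7 176.6 36 -3.0416 0; python3 s.py
```

```text
at [547.6 175.9  35.9] shift m [0.0031 0.0007 0.0001] turn [ 0.     -0.0001 -0.006 ] F [ 0.1 -0.6 -2.3] g 0.276 t 24.425
24.425 [ 0.107  0.64   1.549 -0.     0.953  1.572] [547.6 175.9  35.9] F [ 0.1 -0.6 -2.3] g 0.276
dir [-0. -0. -1.] jaw [ 0.106 -0.994  0.   ]
```

Emit:
carry_out:
  targets:
    - {"x": 0.001,"y": 0,"z": 0,"ax": 0,"ay": 0,"az": 0,"hand": -1}
    - {"x": 0.002,"y": 0.0005,"z": 0,"ax": 0,"ay": 0,"az": 0,"hand": -1}
    - {"x": 0.003,"y": 0.0005,"z": 0,"ax": 0,"ay": 0,"az": 0,"hand": -1}

```text
time_s: 24.8
eef_pos: [550.3, 176.4, 35.7]
ee_rot: [-0.037, -0.706, -0.037, 0.706]
force: [-3.3, -0.5, -0.9]
grip_width: 0.28
```

Emit:
carry_out:
  targets:
    - {"x": 0.0005,"y": 0,"z": 0,"ax": 0,"ay": 0,"az": 0,"hand": -1}
    - {"x": 0.001,"y": 0,"z": 0,"ax": 0,"ay": 0,"az": 0,"hand": -1}

```text
time_s: 25.05
eef_pos: [550.4, 176.3, 35.6]
ee_rot: [-0.038, -0.705, -0.037, 0.707]
force: [-8.7, -0.2, 3.2]
grip_width: 0.278
```

Emit:
carry_out:
  targets:
    - {"x": 0,"y": 0,"z": 0,"ax": 0,"ay": 0,"az": 0,"hand": -1}
    - {"x": -0.005,"y": 0,"z": 0,"ax": 0,"ay": 0,"az": 0,"hand": -1}
    - {"x": -0.03,"y": -0.003,"z": 0,"ax": 0,"ay": 0,"az": 0,"hand": -1}
    - {"x": -0.055,"y": -0.006,"z": 0.02,"ax": 0,"ay": 0,"az": 0.1,"hand": -1}
    - {"x": -0.055,"y": -0.006,"z": 0.06,"ax": 0,"ay": 0,"az": 0.28,"hand": -1}

```text
time_s: 25.68
eef_pos: [494.4, 170.2, 95.3]
ee_rot: [-0.137, -0.692, -0.137, 0.695]
force: [0.7, 0.2, -2.3]
grip_width: 0.277
```

Emit:
carry_out:
  targets:
    - {"x": 0,"y": -0.03,"z": 0,"ax": 0,"ay": 0,"az": 0.18,"hand": -1}
    - {"x": 0,"y": -0.06,"z": 0,"ax": 0,"ay": 0,"az": 0.36,"hand": -1}
    - {"x": 0,"y": -0.09,"z": 0,"ax": 0,"ay": 0,"az": 0.54,"hand": -1}
    - {"x": 0,"y": -0.12,"z": 0,"ax": 0,"ay": 0,"az": 0.72,"hand": -1}
    - {"x": 0,"y": -0.15,"z": 0,"ax": 0,"ay": 0,"az": 0.9,"hand": -1}

```text
time_s: 26.3
eef_pos: [496.6, 19.3, 96.0]
ee_rot: [0.426, 0.565, 0.425, -0.564]
force: [0.2, -0.1, -1.7]
grip_width: 0.276
```

Emit:
carry_out:
  targets:
    - {"x": 0,"y": -0.01,"z": 0,"ax": 0,"ay": 0,"az": 0.18,"hand": -1}
    - {"x": 0,"y": -0.02,"z": 0,"ax": 0,"ay": 0,"az": 0.36,"hand": -1}
    - {"x": 0,"y": -0.03,"z": 0,"ax": 0,"ay": 0,"az": 0.54,"hand": -1}
    - {"x": 0,"y": -0.04,"z": 0,"ax": 0,"ay": 0,"az": 0.72,"hand": -1}
    - {"x": 0,"y": -0.04,"z": 0,"ax": 0,"ay": 0,"az": 0.9,"hand": -1}

```text
time_s: 26.92
eef_pos: [496.7, -20.3, 95.9]
ee_rot: [0.629, 0.324, 0.628, -0.324]
force: [-1.0, -0.1, -2.0]
grip_width: 0.274
```

Emit:
carry_out:
  targets:
    - {"x": 0,"y": 0,"z": 0,"ax": 0,"ay": 0,"az": 0.18,"hand": -1}
    - {"x": 0,"y": 0,"z": 0,"ax": 0,"ay": 0,"az": 0.36,"hand": -1}
    - {"x": 0,"y": 0,"z": 0,"ax": 0,"ay": 0,"az": 0.54,"hand": -1}
    - {"x": 0,"y": 0,"z": 0,"ax": 0,"ay": 0,"az": 0.72,"hand": -1}
    - {"x": 0,"y": 0,"z": 0,"ax": 0,"ay": 0,"az": 0.9,"hand": -1}

```text
time_s: 27.55
eef_pos: [496.7, -19.7, 95.9]
ee_rot: [0.707, 0.018, 0.706, -0.018]
force: [0.3, 0.3, -3.1]
grip_width: 0.28
```

```bash
python3 g.py 510.4 -18.7 36 .109 0; python3 s.py
python3 -c "
from h import *
cv2.imwrite('pics/raw_side2.png',viewer.capture('side'));cv2.imwrite('pics/raw_top2.png',viewer.capture('top'))
a=cv2.imread('pics/raw_side2.png')[90:240,250:420];b=cv2.imread('pics/raw_top2.png')[110:230,195:395]
cv2.imwrite('pics/p9.png',np.hstack([cv2.resize(a,(400,353),interpolation=2),cv2.copyMakeBorder(cv2.resize(b,(400,240),interpolation=2),0,113,0,0,0)]))"
```

```text
at [496.7 -19.7  95.9] shift m [ 0.0137  0.001  -0.0599] turn [0.0002 0.0013 0.1589] F [ 0.3  0.3 -3.1] g 0.28 t 27.55
27.55 [-0.276  0.407  1.752  0.     0.981 -1.797] [496.7 -19.7  95.9] F [ 0.3  0.3 -3.1] g 0.28
dir [ 0.001 -0.    -1.   ] jaw [ 0.05   0.999 -0.   ]
```

View pics/p9.png

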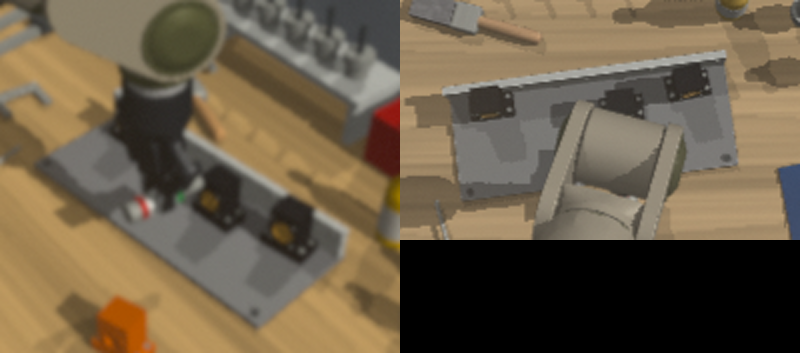

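Emit:
carry_out:
  targets:
    - {"x": 0.0,"y": 0,"z": -0.02,"ax": 0,"ay": 0.001,"az": 0.1,"hand": -1}
    - {"x": 0.0,"y": 0.001,"z": -0.045,"ax": 0,"ay": 0.001,"az": 0.159,"hand": -1}
    - {"x": 0.014,"y": 0.001,"z": -0.06,"ax": 0,"ay": 0.001,"az": 0.159,"hand": -1}
    - {"x": 0.014,"y": 0.001,"z": -0.06,"ax": 0,"ay": 0.001,"az": 0.159,"hand": -1}
    - {"x": 0.014,"y": 0.001,"z": -0.06,"ax": 0,"ay": 0.001,"az": 0.159,"hand": -1}

```text
time_s: 28.28
eef_pos: [510.5, -18.7, 36.4]
ee_rot: [0.706, -0.036, 0.706, 0.036]
force: [0.1, 0.7, -1.3]
grip_width: 0.271
```

```bash
python3 g.py 523.3 -17.3 36 .109 0
python3 - <<'E'
from h import *
np.set_printoptions(precision=1,suppress=True)
im=cv2.imread('pics/raw_side2.png').astype(float)
for n,X in [('b3',[585,-10.5,44]),('b4',[617.5,-108.5,44])]:
    p=proj('side',X);u,v=p.round().astype(int);yy,xx=np.mgrid[v-7:v+8,u-7:u+8]
    s=im[v-7:v+8,u-7:u+8];w=np.clip(s[...,2]-s[...,0]-30,0,None)*(s[...,2]<190)
    c=((w*xx).sum()/w.sum(),(w*yy).sum()/w.sum());print(n,p,c,atz('side',c,44))
E
```

```text
at [510.5 -18.7  36.4] shift m [ 0.0128  0.0014 -0.0004] turn [ 0.0002 -0.0002  0.0075] F [ 0.1  0.7 -1.3] g 0.271 t 28.275
b3 [338.6 175.7] (np.float64(338.4599774520857), np.float64(175.13077790304396)) [586.5  -8.3  44. ]
b4 [369.5 189.2] (np.float64(368.89650537634407), np.float64(188.63440860215053)) [ 617.8 -105.6   44. ]
```

Emit:
carry_out:
  targets:
    - {"x": 0.006,"y": 0.0005,"z": 0,"ax": 0,"ay": 0,"az": 0.007,"hand": -1}
    - {"x": 0.012,"y": 0.0015,"z": 0,"ax": 0,"ay": 0,"az": 0.007,"hand": -1}
    - {"x": 0.016,"y": 0.002,"z": 0,"ax": 0,"ay": 0,"az": 0.007,"hand": -1}
    - {"x": 0.02,"y": 0.002,"z": 0,"ax": 0,"ay": 0,"az": 0.007,"hand": -1}
    - {"x": 0.023,"y": 0.0025,"z": 0,"ax": 0,"ay": 0,"az": 0.007,"hand": -1}

```text
time_s: 28.9
eef_pos: [533.7, -16.0, 35.7]
ee_rot: [0.706, -0.039, 0.706, 0.039]
force: [-0.6, -0.5, -2.4]
grip_width: 0.281
```

```bash
python3 g.py 558.2 -13.4 36 .109 0
```

```text
at [533.7 -16.   35.7] shift m [0.0245 0.0026 0.0003] turn [-0.0001 -0.0011 -0.0012] F [-0.6 -0.5 -2.4] g 0.281 t 28.9
```

Emit:
carry_out:
  targets:
    - {"x": 0.005,"y": 0.0005,"z": 0,"ax": 0,"ay": 0,"az": 0,"hand": -1}
    - {"x": 0.01,"y": 0.001,"z": 0,"ax": 0,"ay": 0,"az": 0,"hand": -1}
    - {"x": 0.015,"y": 0.0015,"z": 0,"ax": 0,"ay": 0,"az": 0,"hand": -1}
    - {"x": 0.02,"y": 0.002,"z": 0,"ax": 0,"ay": 0,"az": 0,"hand": -1}
    - {"x": 0.024,"y": 0.0025,"z": 0,"ax": 0,"ay": 0,"az": 0,"hand": -1}

```text
time_s: 29.52
eef_pos: [557.8, -13.6, 35.8]
ee_rot: [0.706, -0.039, 0.706, 0.039]
force: [0.2, 1.4, -3.0]
grip_width: 0.278
```

Emit:
carry_out:
  targets:
    - {"x": 0.004,"y": 0.0005,"z": 0,"ax": 0,"ay": 0,"az": 0,"hand": -1}
    - {"x": 0.008,"y": 0.001,"z": 0,"ax": 0,"ay": 0,"az": 0,"hand": -1}
    - {"x": 0.012,"y": 0.0015,"z": 0,"ax": 0,"ay": 0,"az": 0,"hand": -1}
    - {"x": 0.016,"y": 0.002,"z": 0,"ax": 0,"ay": 0,"az": 0,"hand": -1}
    - {"x": 0.02,"y": 0.002,"z": 0,"ax": 0,"ay": 0,"az": 0,"hand": -1}

```text
time_s: 30.15
eef_pos: [577.7, -11.6, 35.7]
ee_rot: [0.706, -0.039, 0.706, 0.039]
force: [-1.6, -0.4, -2.2]
grip_width: 0.274
```

```bash
python3 g.py 586 -10.4 36 .109 0
```

```text
at [577.7 -11.6  35.7] shift m [0.0083 0.0012 0.0003] turn [-0.     -0.001  -0.0013] F [-1.6 -0.4 -2.2] g 0.274 t 30.15
```

Emit:
carry_out:
  targets:
    - {"x": 0.002,"y": 0,"z": 0,"ax": 0,"ay": 0,"az": 0,"hand": -1}
    - {"x": 0.004,"y": 0.0005,"z": 0,"ax": 0,"ay": 0,"az": 0,"hand": -1}
    - {"x": 0.006,"y": 0.0005,"z": 0,"ax": 0,"ay": 0,"az": 0,"hand": -1}
    - {"x": 0.008,"y": 0.001,"z": 0,"ax": 0,"ay": 0,"az": 0,"hand": -1}
    - {"x": 0.009,"y": 0.001,"z": 0,"ax": 0,"ay": 0,"az": 0,"hand": -1}

```text
time_s: 30.78
eef_pos: [586.6, -10.6, 35.8]
ee_rot: [0.706, -0.039, 0.706, 0.039]
force: [-1.2, 0.2, -1.9]
grip_width: 0.276
```

Emit:
carry_out:
  targets:
    - {"x": 0.001,"y": 0,"z": 0,"ax": 0,"ay": 0,"az": 0,"hand": -1}
    - {"x": 0.002,"y": 0,"z": 0,"ax": 0,"ay": 0,"az": 0,"hand": -1}

```text
time_s: 31.02
eef_pos: [588.0, -10.6, 35.5]
ee_rot: [0.705, -0.039, 0.707, 0.039]
force: [-7.2, -1.4, -1.0]
grip_width: 0.277
```

Emit:
carry_out:
  targets:
    - {"x": 0.001,"y": 0,"z": 0,"ax": 0,"ay": 0,"az": 0,"hand": -1}
    - {"x": 0.0015,"y": 0,"z": 0,"ax": 0,"ay": 0,"az": 0,"hand": -1}
    - {"x": 0.0015,"y": 0,"z": 0,"ax": 0,"ay": 0,"az": 0,"hand": -1}

```text
time_s: 31.4
eef_pos: [588.0, -10.6, 35.4]
ee_rot: [0.704, -0.039, 0.708, 0.039]
force: [-13.2, -1.5, 3.2]
grip_width: 0.274
```

Emit:
carry_out:
  targets:
    - {"x": -0.004,"y": -0.0005,"z": 0,"ax": 0,"ay": 0,"az": 0,"hand": -1}
    - {"x": -0.014,"y": -0.0015,"z": 0,"ax": 0,"ay": 0,"az": 0,"hand": -1}
    - {"x": -0.024,"y": -0.0025,"z": 0,"ax": 0,"ay": 0,"az": 0,"hand": -1}
    - {"x": -0.036,"y": -0.004,"z": 0,"ax": 0,"ay": 0,"az": 0,"hand": -1}
    - {"x": -0.065,"y": -0.007,"z": 0,"ax": 0,"ay": 0,"az": 0,"hand": -1}

```text
time_s: 32.02
eef_pos: [524.7, -17.8, 36.0]
ee_rot: [0.706, -0.039, 0.706, 0.039]
force: [-0.3, -0.7, -2.0]
grip_width: 0.277
```

Emit:
carry_out:
  targets:
    - {"x": -0.02,"y": -0.002,"z": 0.03,"ax": 0,"ay": 0,"az": -0.18,"hand": -1}
    - {"x": -0.02,"y": -0.002,"z": 0.05,"ax": 0,"ay": 0,"az": -0.36,"hand": -1}
    - {"x": -0.02,"y": -0.002,"z": 0.05,"ax": 0,"ay": 0,"az": -0.54,"hand": -1}
    - {"x": -0.02,"y": -0.002,"z": 0.05,"ax": 0,"ay": 0,"az": -0.72,"hand": -1}
    - {"x": -0.02,"y": -0.002,"z": 0.05,"ax": 0,"ay": 0,"az": -0.9,"hand": -1}

```text
time_s: 32.65
eef_pos: [504.7, -19.7, 86.0]
ee_rot: [0.652, 0.274, 0.652, -0.274]
force: [-0.4, 0.6, -1.6]
grip_width: 0.278
```

Emit:
carry_out:
  targets:
    - {"x": 0,"y": 0,"z": 0,"ax": 0,"ay": 0,"az": -0.18,"hand": -1}
    - {"x": 0,"y": 0,"z": 0,"ax": 0,"ay": 0,"az": -0.36,"hand": -1}
    - {"x": 0,"y": 0,"z": 0,"ax": 0,"ay": 0,"az": -0.54,"hand": -1}
    - {"x": 0,"y": 0,"z": 0,"ax": 0,"ay": 0,"az": -0.72,"hand": -1}
    - {"x": 0,"y": 0,"z": 0,"ax": 0,"ay": 0,"az": -0.9,"hand": -1}

```text
time_s: 33.28
eef_pos: [504.7, -19.7, 85.9]
ee_rot: [0.468, 0.531, 0.468, -0.53]
force: [-0.3, -0.3, -3.3]
grip_width: 0.271
```

Emit:
carry_out:
  targets:
    - {"x": 0,"y": 0,"z": 0,"ax": 0,"ay": 0,"az": -0.18,"hand": -1}
    - {"x": 0,"y": 0,"z": 0,"ax": 0,"ay": 0,"az": -0.36,"hand": -1}
    - {"x": 0,"y": 0,"z": 0,"ax": 0,"ay": 0,"az": -0.54,"hand": -1}
    - {"x": 0,"y": 0,"z": 0,"ax": 0,"ay": 0,"az": -0.72,"hand": -1}
    - {"x": 0,"y": 0,"z": 0,"ax": 0,"ay": 0,"az": -0.9,"hand": -1}

```text
time_s: 33.9
eef_pos: [504.7, -19.7, 85.9]
ee_rot: [0.191, 0.681, 0.191, -0.68]
force: [0.1, 0.3, -2.4]
grip_width: 0.277
```

```bash
python3 g.py 557.1 -13.9 36 -3.0326 0
```

```text
at [504.7 -19.7  85.9] shift m [ 0.0524  0.0058 -0.0499] turn [-0.      0.0013 -0.4368] F [ 0.1  0.3 -2.4] g 0.277 t 33.9
```

Emit:
carry_out:
  targets:
    - {"x": 0,"y": 0,"z": 0,"ax": 0,"ay": 0,"az": -0.18,"hand": -1}
    - {"x": 0,"y": 0,"z": 0,"ax": 0,"ay": 0,"az": -0.36,"hand": -1}
    - {"x": 0,"y": 0.003,"z": -0.03,"ax": 0,"ay": 0.001,"az": -0.437,"hand": -1}
    - {"x": 0.02,"y": 0.005,"z": -0.05,"ax": 0,"ay": 0.001,"az": -0.437,"hand": -1}
    - {"x": 0.052,"y": 0.006,"z": -0.05,"ax": 0,"ay": 0.001,"az": -0.437,"hand": -1}

```text
time_s: 34.52
eef_pos: [556.1, -13.4, 34.5]
ee_rot: [-0.04, -0.705, -0.041, 0.707]
force: [0.7, -0.3, -1.6]
grip_width: 0.279
```

Emit:
carry_out:
  targets:
    - {"x": 0.002,"y": 0,"z": 0,"ax": 0,"ay": 0,"az": 0,"hand": -1}
    - {"x": 0.004,"y": 0,"z": 0,"ax": 0,"ay": 0,"az": 0,"hand": -1}
    - {"x": 0.007,"y": 0.001,"z": 0,"ax": 0,"ay": 0,"az": 0,"hand": -1}
    - {"x": 0.01,"y": 0.001,"z": 0,"ax": 0,"ay": 0,"az": 0,"hand": -1}
    - {"x": 0.012,"y": 0.0015,"z": 0,"ax": 0,"ay": 0,"az": 0,"hand": -1}

```text
time_s: 35.15
eef_pos: [569.1, -12.2, 35.9]
ee_rot: [0.04, 0.706, 0.041, -0.706]
force: [-0.4, 0.1, -1.5]
grip_width: 0.278
```

```bash
python3 g.py 572 -12.3 36 -3.0326 0
```

```text
at [569.1 -12.2  35.9] shift m [ 0.0029 -0.0001  0.0001] turn [-0.0003 -0.     -0.0058] F [-0.4  0.1 -1.5] g 0.278 t 35.15
```

Emit:
carry_out:
  targets:
    - {"x": 0.001,"y": 0,"z": 0,"ax": 0,"ay": 0,"az": 0,"hand": -1}
    - {"x": 0.002,"y": 0,"z": 0,"ax": 0,"ay": 0,"az": 0,"hand": -1}
    - {"x": 0.003,"y": 0,"z": 0,"ax": 0,"ay": 0,"az": 0,"hand": -1}

```text
time_s: 35.52
eef_pos: [571.5, -12.1, 35.7]
ee_rot: [-0.04, -0.705, -0.041, 0.707]
force: [-5.4, -0.4, 0.8]
grip_width: 0.278
```

Emit:
carry_out:
  targets:
    - {"x": 0.0005,"y": 0,"z": 0,"ax": 0,"ay": 0,"az": 0,"hand": -1}
    - {"x": 0.001,"y": 0,"z": 0,"ax": 0,"ay": 0,"az": 0,"hand": -1}

```text
time_s: 35.78
eef_pos: [571.6, -12.1, 35.6]
ee_rot: [-0.04, -0.704, -0.041, 0.707]
force: [-11.3, -1.6, 2.4]
grip_width: 0.275
```

Emit:
carry_out:
  targets:
    - {"x": 0,"y": 0,"z": 0,"ax": 0,"ay": 0,"az": 0,"hand": -1}
    - {"x": -0.005,"y": 0,"z": 0,"ax": 0,"ay": 0,"az": 0,"hand": -1}
    - {"x": -0.03,"y": -0.003,"z": 0,"ax": 0,"ay": 0,"az": 0,"hand": -1}
    - {"x": -0.055,"y": -0.006,"z": 0.02,"ax": 0,"ay": 0,"az": 0.1,"hand": -1}
    - {"x": -0.055,"y": -0.006,"z": 0.06,"ax": 0,"ay": 0,"az": 0.28,"hand": -1}

```text
time_s: 36.4
eef_pos: [516.0, -18.0, 95.4]
ee_rot: [-0.14, -0.692, -0.141, 0.694]
force: [0.3, -0.6, -2.1]
grip_width: 0.273
```

Emit:
carry_out:
  targets:
    - {"x": 0,"y": -0.02,"z": 0,"ax": 0,"ay": 0,"az": 0.18,"hand": -1}
    - {"x": 0,"y": -0.04,"z": 0,"ax": 0,"ay": 0,"az": 0.36,"hand": -1}
    - {"x": 0,"y": -0.06,"z": 0,"ax": 0,"ay": 0,"az": 0.54,"hand": -1}
    - {"x": 0,"y": -0.08,"z": 0,"ax": 0,"ay": 0,"az": 0.72,"hand": -1}
    - {"x": 0,"y": -0.1,"z": 0,"ax": 0,"ay": 0,"az": 0.9,"hand": -1}

```text
time_s: 37.02
eef_pos: [518.1, -118.8, 95.9]
ee_rot: [0.428, 0.563, 0.428, -0.563]
force: [0.6, -0.1, -1.4]
grip_width: 0.278
```

Emit:
carry_out:
  targets:
    - {"x": 0,"y": 0,"z": 0,"ax": 0,"ay": 0,"az": 0.18,"hand": -1}
    - {"x": 0,"y": 0,"z": 0,"ax": 0,"ay": 0,"az": 0.36,"hand": -1}
    - {"x": 0,"y": 0,"z": 0,"ax": 0,"ay": 0,"az": 0.54,"hand": -1}
    - {"x": 0,"y": 0,"z": 0,"ax": 0,"ay": 0,"az": 0.72,"hand": -1}
    - {"x": 0,"y": 0,"z": 0,"ax": 0,"ay": 0,"az": 0.9,"hand": -1}

```text
time_s: 37.65
eef_pos: [518.2, -118.2, 95.9]
ee_rot: [0.631, 0.32, 0.63, -0.321]
force: [-0.1, 0.3, -2.3]
grip_width: 0.272
```

Emit:
carry_out:
  targets:
    - {"x": 0,"y": 0,"z": 0,"ax": 0,"ay": 0,"az": 0.18,"hand": -1}
    - {"x": 0,"y": 0,"z": 0,"ax": 0,"ay": 0,"az": 0.36,"hand": -1}
    - {"x": 0,"y": 0,"z": 0,"ax": 0,"ay": 0,"az": 0.54,"hand": -1}
    - {"x": 0,"y": 0,"z": 0,"ax": 0,"ay": 0,"az": 0.72,"hand": -1}
    - {"x": 0,"y": 0,"z": 0,"ax": 0,"ay": 0,"az": 0.9,"hand": -1}

```text
time_s: 38.28
eef_pos: [518.2, -118.1, 95.9]
ee_rot: [0.707, 0.014, 0.707, -0.015]
force: [0.0, -0.1, -1.8]
grip_width: 0.272
```

```bash
python3 g.py 543 -117.5 36 .12 0
python3 - <<'E'
from h import *
np.set_printoptions(precision=1,suppress=True)
im=viewer.capture('side').astype(float)
for n,X in [('b4',[617.5,-108.5,44])]:
    p=proj('side',X);u,v=p.round().astype(int);yy,xx=np.mgrid[v-7:v+8,u-7:u+8]
    s=im[v-7:v+8,u-7:u+8];w=np.clip(s[...,2]-s[...,0]-30,0,None)*(s[...,2]<190)
    c=((w*xx).sum()/w.sum(),(w*yy).sum()/w.sum());print(n,p,c,atz('side',c,44))
E
```

```text
at [ 518.2 -118.1   95.9] shift m [ 0.0248  0.0006 -0.0599] turn [0.0004 0.0011 0.1608] F [ 0.  -0.1 -1.8] g 0.272 t 38.275
b4 [369.5 189.2] (np.float64(368.92566118656185), np.float64(188.68406004288778)) [ 617.7 -105.8   44. ]
```

Emit:
carry_out:
  targets:
    - {"x": 0.0,"y": 0,"z": -0.02,"ax": 0,"ay": 0.001,"az": 0.1,"hand": -1}
    - {"x": 0.0,"y": 0.001,"z": -0.045,"ax": 0,"ay": 0.001,"az": 0.16,"hand": -1}
    - {"x": 0.014,"y": 0.001,"z": -0.06,"ax": 0,"ay": 0.001,"az": 0.16,"hand": -1}
    - {"x": 0.025,"y": 0.001,"z": -0.06,"ax": 0,"ay": 0.001,"az": 0.16,"hand": -1}
    - {"x": 0.025,"y": 0.001,"z": -0.06,"ax": 0,"ay": 0.001,"az": 0.16,"hand": -1}

```text
time_s: 38.95
eef_pos: [543.9, -117.3, 36.5]
ee_rot: [0.706, -0.04, 0.706, 0.039]
force: [0.3, 0.5, -2.2]
grip_width: 0.274
```

Emit:
carry_out:
  targets:
    - {"x": 0.006,"y": 0.0005,"z": 0,"ax": 0,"ay": 0,"az": 0,"hand": -1}
    - {"x": 0.012,"y": 0.0015,"z": 0,"ax": 0,"ay": 0,"az": 0,"hand": -1}
    - {"x": 0.016,"y": 0.002,"z": 0,"ax": 0,"ay": 0,"az": 0,"hand": -1}
    - {"x": 0.018,"y": 0.002,"z": 0,"ax": 0,"ay": 0,"az": 0,"hand": -1}
    - {"x": 0.02,"y": 0.0025,"z": 0,"ax": 0,"ay": 0,"az": 0,"hand": -1}

```text
time_s: 39.58
eef_pos: [563.1, -114.6, 35.8]
ee_rot: [0.706, -0.04, 0.706, 0.04]
force: [0.3, 0.7, -3.7]
grip_width: 0.272
```

```bash
python3 g.py 590.7 -111.3 36 .12 0;python3 -c "
from h import *
snap('side','p10.png',(305,130,405,230),6)"
```

```text
at [ 563.1 -114.6   35.8] shift m [0.0276 0.0033 0.0002] turn [ 0.0003 -0.001   0.0068] F [ 0.3  0.7 -3.7] g 0.272 t 39.575
```

View pics/p10.png

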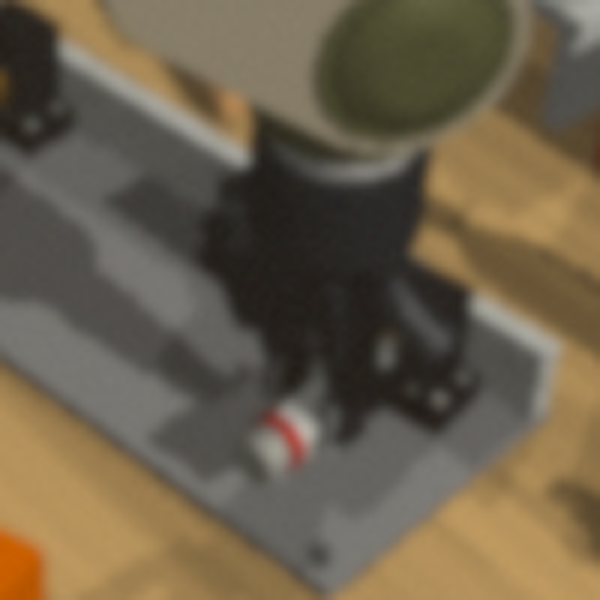

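Emit:
carry_out:
  targets:
    - {"x": 0.005,"y": 0.0005,"z": 0,"ax": 0,"ay": 0,"az": 0,"hand": -1}
    - {"x": 0.01,"y": 0.001,"z": 0,"ax": 0,"ay": 0,"az": 0,"hand": -1}
    - {"x": 0.015,"y": 0.002,"z": 0,"ax": 0,"ay": 0,"az": 0,"hand": -1}
    - {"x": 0.02,"y": 0.0025,"z": 0,"ax": 0,"ay": 0,"az": 0,"hand": -1}
    - {"x": 0.025,"y": 0.003,"z": 0,"ax": 0,"ay": 0,"az": 0,"hand": -1}

```text
time_s: 40.25
eef_pos: [588.1, -111.3, 35.7]
ee_rot: [0.705, -0.04, 0.707, 0.04]
force: [-2.3, 2.9, -1.7]
grip_width: 0.275
```

Emit:
carry_out:
  targets:
    - {"x": 0.002,"y": 0,"z": 0,"ax": 0,"ay": 0,"az": 0,"hand": -1}
    - {"x": 0.004,"y": 0.0005,"z": 0,"ax": 0,"ay": 0,"az": 0,"hand": -1}
    - {"x": 0.006,"y": 0.0005,"z": 0,"ax": 0,"ay": 0,"az": 0,"hand": -1}
    - {"x": 0.007,"y": 0.001,"z": 0,"ax": 0,"ay": 0,"az": 0,"hand": -1}
    - {"x": 0.008,"y": 0.001,"z": 0,"ax": 0,"ay": 0,"az": 0,"hand": -1}

```text
time_s: 40.88
eef_pos: [596.0, -110.7, 35.7]
ee_rot: [0.706, -0.04, 0.706, 0.04]
force: [-2.4, 0.7, -1.3]
grip_width: 0.279
```

Emit:
carry_out:
  targets:
    - {"x": 0.001,"y": 0,"z": 0,"ax": 0,"ay": 0,"az": 0,"hand": -1}
    - {"x": 0.002,"y": 0,"z": 0,"ax": 0,"ay": 0,"az": 0,"hand": -1}

```text
time_s: 41.12
eef_pos: [598.1, -110.7, 35.7]
ee_rot: [0.706, -0.04, 0.706, 0.04]
force: [-3.0, 0.0, -1.8]
grip_width: 0.274
```

Emit:
carry_out:
  targets:
    - {"x": 0.001,"y": 0,"z": 0,"ax": 0,"ay": 0,"az": 0,"hand": -1}
    - {"x": 0.002,"y": 0,"z": 0,"ax": 0,"ay": 0,"az": 0,"hand": -1}
    - {"x": 0.002,"y": 0,"z": 0,"ax": 0,"ay": 0,"az": 0,"hand": -1}

```text
time_s: 41.5
eef_pos: [599.2, -110.5, 35.5]
ee_rot: [0.705, -0.04, 0.707, 0.04]
force: [-7.7, -0.1, -1.3]
grip_width: 0.273
```

Emit:
carry_out:
  targets:
    - {"x": 0.001,"y": 0,"z": 0,"ax": 0,"ay": 0,"az": 0,"hand": -1}
    - {"x": 0.002,"y": 0,"z": 0,"ax": 0,"ay": 0,"az": 0,"hand": -1}

```text
time_s: 41.75
eef_pos: [599.3, -110.5, 35.3]
ee_rot: [0.703, -0.04, 0.709, 0.041]
force: [-21.7, -0.9, 7.2]
grip_width: 0.278
```

Emit:
carry_out:
  targets:
    - {"x": -0.004,"y": -0.0005,"z": 0,"ax": 0,"ay": 0,"az": 0,"hand": -1}
    - {"x": -0.014,"y": -0.0015,"z": 0,"ax": 0,"ay": 0,"az": 0,"hand": -1}
    - {"x": -0.024,"y": -0.0025,"z": 0,"ax": 0,"ay": 0,"az": 0,"hand": -1}
    - {"x": -0.036,"y": -0.004,"z": 0,"ax": 0,"ay": 0,"az": 0,"hand": -1}
    - {"x": -0.065,"y": -0.007,"z": 0,"ax": 0,"ay": 0,"az": 0,"hand": -1}

```text
time_s: 42.38
eef_pos: [536.8, -117.8, 36.0]
ee_rot: [0.706, -0.04, 0.706, 0.04]
force: [-0.6, -0.4, -3.2]
grip_width: 0.276
```

Emit:
carry_out:
  targets:
    - {"x": -0.02,"y": -0.002,"z": 0.03,"ax": 0,"ay": 0,"az": -0.18,"hand": -1}
    - {"x": -0.02,"y": -0.002,"z": 0.05,"ax": 0,"ay": 0,"az": -0.36,"hand": -1}
    - {"x": -0.02,"y": -0.002,"z": 0.05,"ax": 0,"ay": 0,"az": -0.54,"hand": -1}
    - {"x": -0.02,"y": -0.002,"z": 0.05,"ax": 0,"ay": 0,"az": -0.72,"hand": -1}
    - {"x": -0.02,"y": -0.002,"z": 0.05,"ax": 0,"ay": 0,"az": -0.9,"hand": -1}

```text
time_s: 43.0
eef_pos: [516.7, -119.7, 86.0]
ee_rot: [0.652, 0.273, 0.652, -0.273]
force: [1.1, 0.0, -2.7]
grip_width: 0.276
```

Emit:
carry_out:
  targets:
    - {"x": 0,"y": 0,"z": 0,"ax": 0,"ay": 0,"az": -0.18,"hand": -1}
    - {"x": 0,"y": 0,"z": 0,"ax": 0,"ay": 0,"az": -0.36,"hand": -1}
    - {"x": 0,"y": 0,"z": 0,"ax": 0,"ay": 0,"az": -0.54,"hand": -1}
    - {"x": 0,"y": 0,"z": 0,"ax": 0,"ay": 0,"az": -0.72,"hand": -1}
    - {"x": 0,"y": 0,"z": 0,"ax": 0,"ay": 0,"az": -0.9,"hand": -1}

```text
time_s: 43.62
eef_pos: [516.7, -119.7, 85.9]
ee_rot: [0.468, 0.53, 0.469, -0.529]
force: [-0.5, -0.2, -1.7]
grip_width: 0.274
```

Emit:
carry_out:
  targets:
    - {"x": 0,"y": 0,"z": 0,"ax": 0,"ay": 0,"az": -0.18,"hand": -1}
    - {"x": 0,"y": 0,"z": 0,"ax": 0,"ay": 0,"az": -0.36,"hand": -1}
    - {"x": 0,"y": 0,"z": 0,"ax": 0,"ay": 0,"az": -0.54,"hand": -1}
    - {"x": 0,"y": 0,"z": 0,"ax": 0,"ay": 0,"az": -0.72,"hand": -1}
    - {"x": 0,"y": 0,"z": 0,"ax": 0,"ay": 0,"az": -0.9,"hand": -1}

```text
time_s: 44.25
eef_pos: [516.7, -119.7, 86.0]
ee_rot: [0.192, 0.681, 0.192, -0.68]
force: [-0.1, -0.4, -1.1]
grip_width: 0.272
```

```bash
python3 g.py 568 -114.3 36 -3.0266 0
```

```text
at [ 516.7 -119.7   86. ] shift m [ 0.0513  0.0054 -0.05  ] turn [-0.0002  0.0014 -0.4337] F [-0.1 -0.4 -1.1] g 0.272 t 44.25
```

Emit:
carry_out:
  targets:
    - {"x": 0,"y": 0,"z": 0,"ax": 0,"ay": 0,"az": -0.18,"hand": -1}
    - {"x": 0,"y": 0,"z": 0,"ax": 0,"ay": 0,"az": -0.36,"hand": -1}
    - {"x": 0,"y": 0.003,"z": -0.03,"ax": 0,"ay": 0.001,"az": -0.437,"hand": -1}
    - {"x": 0.02,"y": 0.004,"z": -0.05,"ax": 0,"ay": 0.001,"az": -0.437,"hand": -1}
    - {"x": 0.051,"y": 0.0055,"z": -0.05,"ax": 0,"ay": 0.001,"az": -0.437,"hand": -1}

```text
time_s: 44.88
eef_pos: [567.2, -113.9, 34.4]
ee_rot: [-0.041, -0.705, -0.042, 0.707]
force: [-0.1, 0.2, -2.1]
grip_width: 0.273
```

Emit:
carry_out:
  targets:
    - {"x": 0.002,"y": 0,"z": 0,"ax": 0,"ay": 0,"az": 0,"hand": -1}
    - {"x": 0.004,"y": 0,"z": 0,"ax": 0,"ay": 0,"az": 0,"hand": -1}
    - {"x": 0.007,"y": 0.001,"z": 0,"ax": 0,"ay": 0,"az": 0,"hand": -1}
    - {"x": 0.01,"y": 0.001,"z": 0,"ax": 0,"ay": 0,"az": 0,"hand": -1}
    - {"x": 0.012,"y": 0.0015,"z": 0,"ax": 0,"ay": 0,"az": 0,"hand": -1}

```text
time_s: 45.5
eef_pos: [580.1, -112.7, 35.9]
ee_rot: [0.041, 0.706, 0.042, -0.706]
force: [0.2, 0.4, -1.8]
grip_width: 0.278
```

```bash
python3 g.py 582.8 -112.5 36 -3.0266 0
```

```text
at [ 580.1 -112.7   35.9] shift m [0.0027 0.0002 0.0001] turn [-0.0005  0.0001 -0.0027] F [ 0.2  0.4 -1.8] g 0.278 t 45.5
```

Emit:
carry_out:
  targets:
    - {"x": 0.001,"y": 0,"z": 0,"ax": 0,"ay": 0,"az": 0,"hand": -1}
    - {"x": 0.002,"y": 0,"z": 0,"ax": 0,"ay": 0,"az": 0,"hand": -1}
    - {"x": 0.003,"y": 0,"z": 0,"ax": 0,"ay": 0,"az": 0,"hand": -1}

```text
time_s: 45.88
eef_pos: [582.8, -112.6, 35.7]
ee_rot: [-0.041, -0.706, -0.042, 0.706]
force: [-4.9, 0.1, -0.7]
grip_width: 0.276
```

Emit:
carry_out:
  targets:
    - {"x": 0.0005,"y": 0,"z": 0,"ax": 0,"ay": 0,"az": 0,"hand": -1}
    - {"x": 0.001,"y": 0,"z": 0,"ax": 0,"ay": 0,"az": 0,"hand": -1}

```text
time_s: 46.12
eef_pos: [582.8, -112.6, 35.6]
ee_rot: [-0.041, -0.705, -0.042, 0.707]
force: [-9.9, -1.2, 2.4]
grip_width: 0.274
```

Emit:
carry_out:
  targets:
    - {"x": 0,"y": 0,"z": 0,"ax": 0,"ay": 0,"az": 0,"hand": -1}
    - {"x": -0.005,"y": 0,"z": 0,"ax": 0,"ay": 0,"az": 0,"hand": -1}
    - {"x": -0.03,"y": -0.003,"z": 0,"ax": 0,"ay": 0,"az": 0,"hand": -1}
    - {"x": -0.055,"y": -0.006,"z": 0.03,"ax": 0,"ay": 0,"az": 0,"hand": -1}
    - {"x": -0.075,"y": -0.03,"z": 0.08,"ax": 0,"ay": 0,"az": 0,"hand": -1}

```text
time_s: 46.75
eef_pos: [507.5, -141.7, 115.5]
ee_rot: [-0.041, -0.705, -0.043, 0.707]
force: [1.0, -1.4, -2.0]
grip_width: 0.28
```

Emit:
carry_out:
  targets:
    - {"x": -0.02,"y": -0.04,"z": 0,"ax": 0,"ay": 0,"az": 0,"hand": -1}
    - {"x": -0.04,"y": -0.08,"z": 0,"ax": 0,"ay": 0,"az": 0,"hand": -1}
    - {"x": -0.06,"y": -0.12,"z": 0,"ax": 0,"ay": 0,"az": 0,"hand": -1}
    - {"x": -0.075,"y": -0.155,"z": 0,"ax": 0,"ay": 0,"az": 0,"hand": -1}
    - {"x": -0.075,"y": -0.16,"z": -0.01,"ax": 0,"ay": 0,"az": 0,"hand": -1}

```text
time_s: 47.38
eef_pos: [433.6, -304.8, 106.2]
ee_rot: [0.041, 0.707, 0.04, -0.705]
force: [-0.3, 0.8, -2.9]
grip_width: 0.278
```

```bash
python3 g.py 431 -302 9 -3.03 0
```

```text
at [ 433.6 -304.8  106.2] shift m [-0.0026  0.0028 -0.0972] turn [ 0.0014  0.0017 -0.0032] F [-0.3  0.8 -2.9] g 0.278 t 47.375
```

Emit:
carry_out:
  targets:
    - {"x": -0.002,"y": 0.002,"z": -0.03,"ax": 0.001,"ay": 0.002,"az": 0,"hand": -1}
    - {"x": -0.002,"y": 0.002,"z": -0.06,"ax": 0.001,"ay": 0.002,"az": 0,"hand": -1}
    - {"x": -0.002,"y": 0.002,"z": -0.085,"ax": 0.001,"ay": 0.002,"az": 0,"hand": -1}
    - {"x": -0.002,"y": 0.002,"z": -0.092,"ax": 0.001,"ay": 0.002,"az": 0,"hand": -1}
    - {"x": -0.002,"y": 0.002,"z": -0.094,"ax": 0.001,"ay": 0.002,"az": 0,"hand": -1}

```text
time_s: 48.0
eef_pos: [432.4, -300.4, 12.0]
ee_rot: [-0.041, -0.705, -0.042, 0.706]
force: [1.0, 0.4, -2.0]
grip_width: 0.276
```

Emit:
carry_out:
  targets:
    - {"x": 0,"y": 0,"z": -0.001,"ax": 0,"ay": 0,"az": 0,"hand": -1}
    - {"x": 0,"y": 0,"z": -0.002,"ax": 0,"ay": 0,"az": 0,"hand": -1}

```text
time_s: 48.25
eef_pos: [432.4, -300.9, 10.4]
ee_rot: [-0.041, -0.705, -0.042, 0.706]
force: [-0.2, 0.7, -2.1]
grip_width: 0.277
```

Emit:
carry_out:
  targets:
    - {"x": 0,"y": 0,"z": -0.001,"ax": 0,"ay": 0,"az": 0,"hand": -1}
    - {"x": 0,"y": 0,"z": -0.0015,"ax": 0,"ay": 0,"az": 0,"hand": -1}
    - {"x": 0,"y": 0,"z": -0.0015,"ax": 0,"ay": 0,"az": 0,"hand": -1}

```text
time_s: 48.62
eef_pos: [432.2, -300.8, 9.1]
ee_rot: [-0.041, -0.705, -0.042, 0.706]
force: [-2.5, 1.2, 5.8]
grip_width: 0.274
```

Contact with the mat; release, rise and clear the arm.

Emit:
carry_out:
  targets:
    - {"x": 0,"y": 0,"z": 0,"ax": 0,"ay": 0,"az": 0,"hand": -0.1}
    - {"x": 0,"y": 0,"z": 0,"ax": 0,"ay": 0,"az": 0,"hand": 0.3}
    - {"x": 0,"y": 0,"z": 0.002,"ax": 0,"ay": 0,"az": 0,"hand": 0.6}
    - {"x": 0,"y": 0,"z": 0.04,"ax": 0,"ay": 0,"az": 0,"hand": 0.6}
    - {"x": 0,"y": 0,"z": 0.1,"ax": 0,"ay": 0,"az": 0,"hand": 0.6}

```text
time_s: 49.25
eef_pos: [431.4, -300.0, 108.4]
ee_rot: [-0.04, -0.704, -0.043, 0.707]
force: [0.9, -0.7, 0.1]
grip_width: 0.802
```

Emit:
carry_out:
  targets:
    - {"x": -0.03,"y": 0.03,"z": 0.06,"ax": 0,"ay": 0,"az": 0,"hand": 0.6}
    - {"x": -0.06,"y": 0.06,"z": 0.1,"ax": 0,"ay": 0,"az": 0,"hand": 0.6}
    - {"x": -0.09,"y": 0.1,"z": 0.1,"ax": 0,"ay": 0,"az": 0,"hand": 0.6}
    - {"x": -0.1,"y": 0.15,"z": 0.1,"ax": 0,"ay": 0,"az": 0,"hand": 0.6}
    - {"x": -0.1,"y": 0.2,"z": 0.1,"ax": 0,"ay": 0,"az": 0,"hand": 0.6}

```text
time_s: 49.88
eef_pos: [331.3, -99.4, 208.6]
ee_rot: [-0.041, -0.706, -0.041, 0.706]
force: [0.4, 0.1, 0.1]
grip_width: 0.801
```

```bash
python3 s.py; python3 -c "
from h import *
a=snap('side',None,(220,80,480,330),1)
b=snap('top',None,(180,80,480,330),1)
cv2.imwrite('pics/p11.png',np.hstack([cv2.resize(a,(395,380),interpolation=2),cv2.resize(b,(400,333),interpolation=2)]) if 0 else np.hstack([cv2.resize(a,(395,380),interpolation=2),cv2.copyMakeBorder(cv2.resize(b,(400,333),interpolation=2),0,47,0,0,0)]))"
```

```text
49.875 [-0.634 -0.075  2.002  0.     1.216  0.82 ] [331.3 -99.4 208.6] F [0.4 0.1 0.1] g 0.801
dir [-0.001  0.001 -1.   ] jaw [ 0.116 -0.993 -0.001]
```

View pics/p11.png

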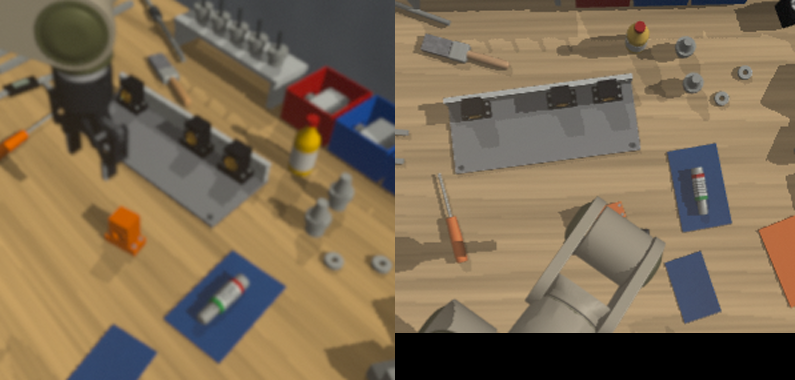

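```bash
python3 -c "
from h import *
print(finish_job())"
```

```text
the job is handed in; nothing more can be done
None
```

I stood the two fallen blocks, b1 and b3, upright on the plate. I then gauged all three blocks present, left to right (b1, b3, b4; b2 was absent), and handed the job in.

| Block | Go end, push when home against the fence | No-go end, press | Distance from mouth where the no-go stopped |
|---|---|---|---|
| b1 | 24 N | 9 N | within about 0.5 mm of contact as worked out from the go stop |
| b3 | 13 N | 11 N | within about 0.5 mm |
| b4 | 22 N | 10 N | within about 0.5 mm |

- **Gauging:** The go end entered each bore with only a few newtons, was pushed home, and was drawn out again. Pushing it home slid each block back until it stopped against the fence.
- **Last picture:** The three blocks are upright along the fence, and the gauge is lying on the larger blue mat. The bystanders and look-alikes that show in the picture have not moved. The gauge now lies with its red end away from the robot, the reverse of how it started.
- **Disagreements:** The side view put the bores about 2 mm further left (+y) than the top view. I used the top view and arm values, and the plug fitted. One read-off of b1's yaw gave about 2°, where the gripper put it at about 6°, and I did not recheck it. Nothing failed.

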